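Run a thread tap down a limed-up brass valve body

ROBOT

A 7-joint arm with a two-finger parallel gripper is mounted at the origin on the work surface. World frame = base frame: x ahead of the robot, y to its left, z up, the work surface at z = 0. Lengths are in mm, angles in rad, forces in N, time in s.
With the tool pointing down it reaches from about 400 to 900 mm from the base axis. Payload 5.5 kg.
Tool frame: the origin (TCP) lies midway between the tips of the shut fingers; the grasp point (between the pads) lies 19 mm behind it (r.pinch_z is the distance from the TCP to the grasp point, in mm); y points along the fingers, z is the direction in which the jaws open and shut, and the axes are right-handed (so a half turn about y gives the same grasp; the last joint's range is limited). The gripper opens to 85 mm and grips with 20 to 120 N. Pads are 22 mm wide; open, the fingers measure 114 mm over their backs; the gripper's body (76 mm by 85 mm) begins 54 mm behind the grasp point. The pads swing forward as they close: fully open they stand 13 mm farther back than shut.
Start: joints at [-0.895, 0.501, -0.427, 1.55, 0.221, 1.138, -0.21], TCP at [260.728, 595.416, 231.31] pointing down, gripper open.
Joint ranges: [-2.88, 2.88], [-0.31, 2.03], [-1.54, 1.56], [0.2, 2.42], [-1.41, 4.55], [0.19, 2.02], [-2.57, 2.57]. Speed limits (rad/s): [2.57, 2.57, 3.14, 3.14, 3.14, 3.14, 3.14].

INTERFACE

Orientations are given as a rotation vector (axis times angle).
In Python, from plant import r, read_camera, ticket, search_frame, outline_of, landmark_of gives the robot as it stands. The module is installed in compiled form; this text tells all that it offers.
- The arm moves only by the tool apply_moves, never from a script. Its argument "motion" is a list that holds one entry, the list of rows, each a list of 5 numbers: the closure, from -1 (fully open) to 1 (shut), then the shift along the tool's x, y, z in units of 40 mm (1.0 is 40 mm), then the turn about the tool's y in units of 6 degrees (1.0 is 6 degrees). A call has 1 to 5 rows; each row is the pose to reach, as a shift and turn from the pose commanded when the call began, along the tool's axes at that moment; what a row does not reach only later rows make up. A row lasts 1/12 s, in which the tool goes at most 41.7 mm and 7.16 degrees, less where a joint would pass 70% of its speed; a pose out of reach is approached as far as the arm can. A call with a gripper value outside its range is refused whole. The fingers move at their own pace and stop on an object; "force" is the grip in N (left out, the last holds). Time passes only in rows, so rows that repeat a pose let the fingers close. It gives the time, the measured TCP pose, the force and the opening at its end, in the units of the state.
- r.state(): the state, without advancing time (a new reading comes with each control period).
- read_camera(name): name is "scene" or "top" or "wrist"; returns a dict with "pixels" (400x640x3 uint8, red, green, blue), "fx", "fy", "cx", "cy" (pixels), "world_to_cam" (4x4, takes a point from world to camera coordinates); the wrist camera has in their place "mount" (4x4, takes a point from camera to tool coordinates, whose origin is the TCP and whose axes are the tool frame's). Camera axes: x right, y down, z forward; pixel columns grow to the right and rows downward; lengths in mm; the calibration is good to about 2 mm. A picture is of the moment at which its call begins: read the wrist's pose just before it. There is no depth.
- ticket.sign_off(): hands the job in, once; it reports no verdict.
Trained networks look in the newest picture that a camera, given by its name, has taken for a name from the list of things; names that differ only in an ending like _2 or _b are one class to them, and where a whole thing is asked for, a point or a joint stands for the part that bears it (a point fixed in the world has none). Each returns a list of dicts, best first, with "conf" (0 to 1); they miss things now and then, are a little off and sometimes report something else, mostly with a low value. They report only what shows in the picture. A call takes as long as a camera call. They do not tell look-alikes from the thing itself.
- search_frame(camera, label): "point" ([x, y, z] in mm, in the coordinates of the camera as it stood for that picture, good to about 4 mm: the middle of the surface that is visible of it).
- outline_of(camera, label): "mask" (400x640 bool, what is visible of it).
- landmark_of(camera, label): "point" ([x, y, z] in mm, in the coordinates of the camera as it stood for that picture, good to about 4 mm: a listed point, or the origin of a listed thing).
The state is a dict: "time_s": time; "q": joint angles; "qvel": joint speeds; "joint_efforts": joint torques, N m; "position": TCP position; "ee_rot": TCP orientation; "force": force on the tool from outside, world axes, zero at the start; "torque": the same for the moment, N m; "gripper_width": finger opening in mm.
Only numpy, scipy, OpenCV 4.12 (cv2) and the standard library are available. Lean on these libraries where they do the work, as an engineer would, in place of code of your own. Each camera call takes 0.05 s, during which the arm holds its last target.

TASK

Lock the clamp by pressing its lever all the way down. Then run the thread tap into the brass valve body to full depth with its crank grip: clockwise for up to half a turn until you feel it bind, a quarter turn back to free it, and again, until the tap's collar sits on the brass; stop as soon as it binds or seats and never force it. Then let go, and leave everything else on the counter where it is.

Things in the scene. Friction and masses are not known exactly. Their poses are not given: they have to be found in the camera images.
- clamp: grey clamp block 104 x 104 x 50 mm, fixed on the counter, with a foot 160 mm long (x) and 10 mm high, and two dark jaws on top, to 80 mm height, holding the brass valve body. Origin: centre of its underside, on the tap's axis; z up. Its lever is on its -y side.
- clamp_lever (a joint): rad: 0 = raised (51 degrees above level), 0.9 = fully down (level, locked); starts at 0 to 0.2. A steel arm 12 mm thick, 100 mm long, pivoted at y = -65, z = 45 mm in the clamp's frame (pivot along its x), pointing outward to -y, with a black ball at its end. 2 to 5 N pressed down on it move it; it stays where it is left.
- lever_ball (a point): centre of the lever's black ball (24 mm across); at (0, -165, 45) mm in the clamp's frame when the lever is fully down.
- fitting: brass valve body upright in the clamp, does not move: 50 mm across, side stubs along x (100 mm overall), flat top face 95 mm above the counter; origin and axes as the clamp's. At a bind or at full depth the push needed at the grip climbs some 10 N within 3 to 7 mm of its travel; more than about 18 N in all at the grip breaks the tap.
- tap (a joint): turn of tap and wrench, rad: 0 at the start, grows clockwise seen from above (sinks 1.8 mm a turn). Binds at places that vary: first at 2.35 to 2.85; backed off 1.35 or more from there (a quarter turn is 1.57) it is freed and next binds at 3.9 to 4.4; backed off so again it runs to full depth at about 5.85. Backed off much less, it binds at the same place.
- tap_axis (a point): point on the tap's upright axis, at the height of the middle of the wrench bar (145 mm above the counter); does not turn. Turning into fresh thread takes about 4 N at the grip, turning back or over cleared thread under 1.5 N. The tap stays where it is left.
- grip_mid (a point): middle of the crank grip, 179 mm up: an upright black sleeve 18 mm across, from 154 to 202 mm high, spinning freely on its pin, 70 mm from the tap's axis at one end of the wrench bar (12 mm round, centre 145 mm high; plain arm of 54 mm on the other side). Only the grip stands above the bar. At tap = 0 it lies to the clamp's +y.
- lock_nut: loose brass lock nut (ring), 38 mm across, 9 mm high; origin under its centre
- spanner: loose steel spanner, 170 mm long; origin under its middle
- mug: loose white mug, 76 mm across, 85 mm high; origin under its centre
- elbow: loose brass pipe elbow, about 50 mm, 28 mm high; origin under its corner
- screwdriver: loose screwdriver, 190 mm long; origin under its middle
- bleach: loose small white bottle with a red cap, 48 mm across, 130 mm high; origin under its centre
- cross_handle: loose steel cross handle of a water tap, 70 mm across, 22 mm high; origin under its centre
Not all that is in view belongs to the job. Of the things that look like the clamp, the middle-sized one is meant.

How it is judged:
By the outcome, as a careful person would: the job done as asked, in the order asked, and still so for the second after the job is handed in, with the robot touching nothing.
It also fails if it takes over 70 s, if anything falls off the work surface, if the arm or the gripper's body presses on something with over 40 N, if the wrist force passes 120 N, or if a joint passes its speed limit or range.

## Working session

There is one attempt and no reset: what is moved stays moved. The work goes in short steps, Python scripts to look and compute and a tool call to move; the robot and the scene stay as the last step left them, time stands still between calls to the robot, and variables do not carry over. Pictures are saved under pics/ and viewed, and the job is handed in when it is done.

Besides the shell and the picture viewer there is one more tool, called after ">>>" as a command line: name --argument value ..., lists and objects as JSON in quotes. apply_moves: Moves the arm, as the interface text tells. Its arguments: {"type":"object","properties":{"motion":{"type":"array","items":{"type":"array","items":{"type":"array","items":{"type":"number"}}}},"force":{"type":"number"}},"required":["motion"]}

```bash
mkdir -p pics
python3 - <<'E'
from plant import r, read_camera
import cv2
s=r.state(); print({k:(v if not hasattr(v,'tolist') else v.tolist()) for k,v in s.items()}, r.pinch_z)
for c in ("scene","top","wrist"):
    d=read_camera(c); cv2.imwrite(f"pics/{c}0.png",d["pixels"][:,:,::-1]); print(c,d["fx"],d["fy"],d["cx"],d["cy"]); print(d.get("world_to_cam",d.get("mount")))
E
```

```text
{'time_s': 0.0, 'q': [-0.8947960846193714, 0.5018728704850532, -0.42678076833760265, 1.5514368784118147, 0.22079456285358948, 1.1383037157475464, -0.21028860674162417], 'qvel': [0.0004989991505984977, -0.0005293874311774753, 0.00014382848781362514, 0.000234517314903081, -0.001101375806853657, -1.507978633644608e-05, 0.0006140176186118114], 'joint_efforts': [3.58464745886522e-06, -56.95090055465698, -5.816374719142914, -28.093557357788086, 0.010594012273941189, 0.012042984017170966, -5.081950433805105e-06], 'position': [260.5318433104971, 594.747898292739, 230.24819863264693], 'ee_rot': [-1.548355268121777, 0.32421457799688763, -0.32346493846041713], 'force': [-0.08829203848217307, -0.007099523609660163, -0.17476165693316087], 'torque': [-0.015759366710983335, -0.022631376191450274, 0.04834555233338898], 'gripper_width': 85.51448267577165} 18.700000000000003
scene 405.25470641054676 405.25470641054676 312.21963341314364 199.7936292200526
[[-8.54004569e-01  5.20208915e-01 -7.67338813e-03  4.59855247e+02]
 [ 3.09426546e-01  4.96004838e-01 -8.11316469e-01 -5.55185842e+01]
 [-4.18248022e-01 -6.95242322e-01 -5.84556846e-01  1.30092624e+03]
 [ 0.00000000e+00  0.00000000e+00  0.00000000e+00  1.00000000e+00]]
top 391.1940580132575 391.1940580132575 317.85701288699494 205.1679535898783
[[-2.97938350e-02 -9.99413888e-01  1.68584569e-02  5.61173627e+00]
 [-9.98048117e-01  2.88185699e-02 -5.54025765e-02  5.33181531e+02]
 [ 5.48842677e-02 -1.84762064e-02 -9.98321765e-01  1.15639733e+03]
 [ 0.00000000e+00  0.00000000e+00  0.00000000e+00  1.00000000e+00]]
wrist 312.8808444136022 312.8808444136022 320.4651127617819 199.8344075248886
[[ 7.09358881e-04  9.62146400e-01  2.72532204e-01 -6.85869306e+01]
 [-4.16361150e-04 -2.72531965e-01  9.62146639e-01 -1.42066326e+02]
 [ 9.99999662e-01 -7.95979085e-04  2.07277412e-04 -3.12196020e-01]
 [ 0.00000000e+00  0.00000000e+00  0.00000000e+00  1.00000000e+00]]
```

View pics/scene0.png

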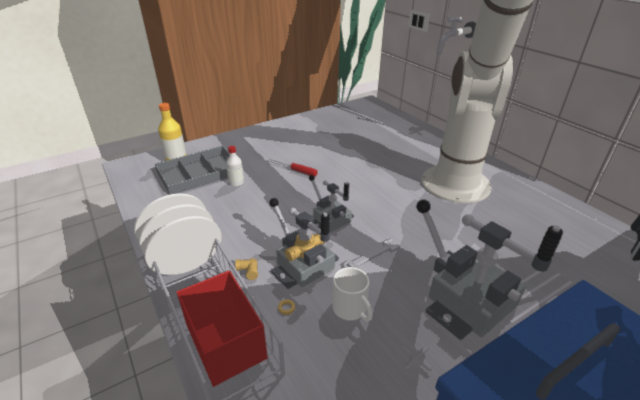

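View pics/top0.png

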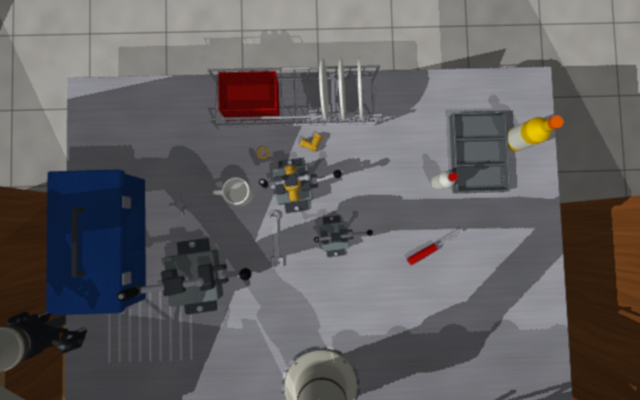

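View pics/wrist0.png

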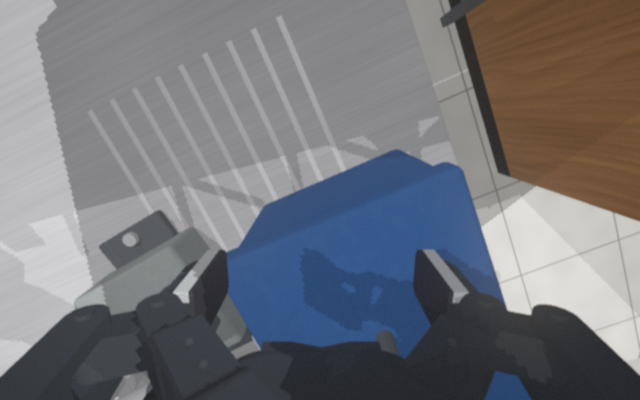

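The clamp look-alikes in the top view are:
- Large grey one at (193,275), with no brass.
- Small one at (333,235).
- Middle-sized one at (295,185), holding the brass body. This is the one I want.

For the middle one, the lever ball is near (337,174) and the grip near (262,183). I'll check it in a close crop and measure.

```bash
cat > h.py <<'E'
import numpy as np, cv2
from plant import r, read_camera, ticket, search_frame, outline_of, landmark_of
from scipy.spatial.transform import Rotation as R
def cam(name):
    s=r.state(); d=read_camera(name)
    if name=="wrist":
        T=np.eye(4); T[:3,:3]=R.from_rotvec(s["ee_rot"]).as_matrix(); T[:3,3]=s["position"]
        d["c2w"]=T@d["mount"]
    else: d["c2w"]=np.linalg.inv(d["world_to_cam"])
    return d
def tow(d,p): return (d["c2w"]@np.r_[p,1])[:3]
def proj(d,p):
    q=np.linalg.inv(d["c2w"])@np.r_[p,1]; return np.array([d["fx"]*q[0]/q[2]+d["cx"],d["fy"]*q[1]/q[2]+d["cy"]])
def save(d,n,crop=None,scale=1):
    im=d["pixels"][:,:,::-1]
    if crop: x0,y0,x1,y1=crop; im=im[y0:y1,x0:x1]
    im=cv2.resize(np.ascontiguousarray(im),None,fx=scale,fy=scale,interpolation=cv2.INTER_CUBIC); cv2.imwrite(f"pics/{n}.png",im)
def triang(obs):
    A=[];b=[]
    for d,(u,v) in obs:
        o=d["c2w"][:3,3]; ray=d["c2w"][:3,:3]@np.array([(u-d["cx"])/d["fx"],(v-d["cy"])/d["fy"],1]); ray/=np.linalg.norm(ray)
        P=np.eye(3)-np.outer(ray,ray); A.append(P); b.append(P@o)
    x=np.linalg.lstsq(np.vstack(A),np.hstack(b),rcond=None)[0]; return x
def st():
    s=r.state(); print("t",round(s["time_s"],2),"pos",np.round(s["position"],1),"F",np.round(s["force"],1),"w",round(s["gripper_width"],1)); return s
E
python3 - <<'E'
from h import *
for c in ("top","scene"):
    d=cam(c)
    save(d,c+"1",(235,140,360,230) if c=="top" else (250,160,370,290),6 if c=="top" else 4.5)
    for f,l in ((landmark_of,"clamp"),(landmark_of,"fitting"),(landmark_of,"tap_axis"),(landmark_of,"grip_mid"),(landmark_of,"lever_ball"),(search_frame,"lever_ball"),(search_frame,"grip_mid")):
        for o in f(c,l): 
            w=tow(d,o["point"]); print(c,f.__name__,l,round(o["conf"],2),np.round(w,1),np.round(proj(d,w)))
E
```

```text
top call clamp 0.88 [334.7 354.5  -0.8] [198. 275.]
top call clamp 0.86 [439.1 -50.9  -3. ] [332. 236.]
top call clamp 0.69 [589.4  63.3  -1.3] [293. 188.]
top call fitting 0.59 [ 5.947e+02  6.220e+01 -4.000e-01] [293. 186.]
top call tap_axis 0.89 [445.9 -48.8 110.6] [334. 235.]
top call tap_axis 0.8 [333.6 355.2 191.8] [175. 285.]
top call tap_axis 0.55 [598.4  63.5 147. ] [290. 179.]
top call grip_mid 0.75 [440.7   3.2 135.3] [315. 237.]
top call grip_mid 0.62 [587.7 133.9 182.2] [262. 182.]
top call grip_mid 0.58 [324.9 453.2 241.9] [126. 293.]
top call lever_ball 0.65 [ 448.9 -144.3   92.4] [367. 232.]
top call lever_ball 0.6 [354.9 185.4 164.9] [245. 273.]
top call lever_ball 0.52 [606.6 -61.3 124.7] [337. 175.]
top call lever_ball 0.83 [349.9 212.4 142.2] [236. 274.]
top call lever_ball 0.54 [602.9 -36.7 101.3] [327. 178.]
top call grip_mid 0.85 [592.4  73.  155.5] [287. 181.]
top call grip_mid 0.69 [334.2 375.6 209.7] [164. 286.]
top call grip_mid 0.48 [441.4 -44.1 118.4] [332. 236.]
scene call clamp 0.91 [594.4  67.5  -3.8] [307. 266.]
scene call clamp 0.75 [442.8 -51.3   3.5
[... 350 characters left out ...]
]
scene call grip_mid 0.63 [321.6 453.2 240.1] [551. 242.]
scene call grip_mid 0.56 [587.6 140.2 179. ] [326. 224.]
scene call lever_ball 0.72 [612.6 -58.6 123.5] [274. 202.]
scene call lever_ball 0.65 [356.9 186.9 166.9] [422. 205.]
scene call lever_ball 0.41 [702.6 153.1   1.6] [285. 306.]
scene call lever_ball 0.71 [610.1 -34.6 101.8] [280. 213.]
scene call lever_ball 0.55 [356.  220.8 132.8] [431. 225.]
scene call lever_ball 0.45 [ 449.2 -130.9   81.7] [315. 183.]
scene call grip_mid 0.82 [596.8  86.3 151.9] [309. 222.]
scene call grip_mid 0.55 [332.6 382.9 203. ] [507. 238.]
scene call grip_mid 0.51 [444.5 -40.4 109.3] [334. 190.]
scene call grip_mid 0.51 [608.3 -35.5 101.4] [281. 213.]
```

View pics/top1.png

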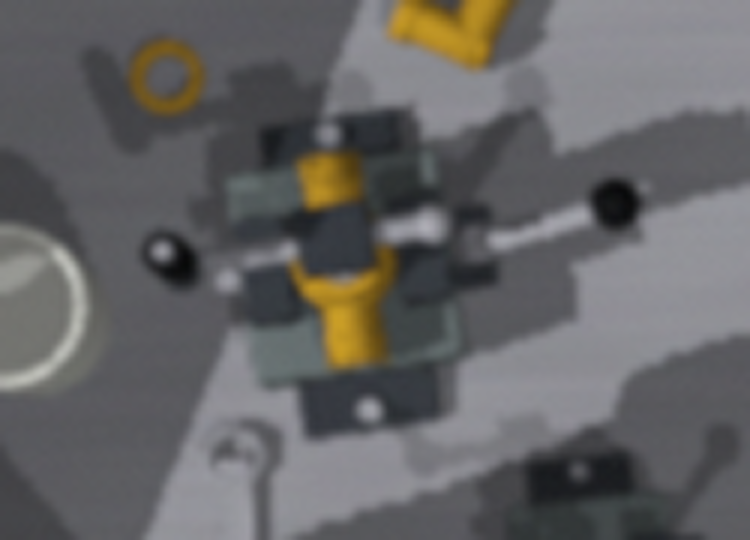

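View pics/scene1.png

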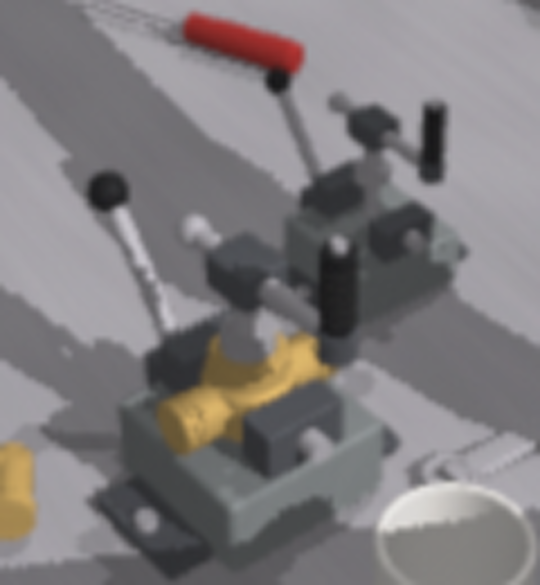

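The crops confirm it: the middle clamp holds the brass body, its raised lever has a black ball, and the crank grip is on the opposite side. Next I'll triangulate the key points.

Run:
```python
from h import *
T=cam("top");S=cam("scene")
t=lambda x,y:(235+x/6-.4,140+y/6-.4); s=lambda x,y:(250+x/4.5-.4,160+y/4.5-.4)
for n,a,b in (("ball",t(615,203),s(108,190)),("griptop",t(160,250),s(339,245)),("armend",t(432,222),s(195,229))):
    x=triang([(T,a),(S,b)]); print(n,np.round(x,1),np.round(proj(T,x)-a,1),np.round(proj(S,x)-b,1))
def onz(d,uv,z):
    o=d["c2w"][:3,3]; ray=d["c2w"][:3,:3]@np.array([(uv[0]-d["cx"])/d["fx"],(uv[1]-d["cy"])/d["fy"],1]); return o+ray*(z-o[2])/ray[2]
a=onz(T,t(329,134),12);b=onz(T,t(368,410),12);print(np.round(a,1),np.round(b,1),(a+b)/2,np.arctan2(a[1]-b[1],a[0]-b[0]),np.linalg.norm(a-b))
print(np.round(onz(S,s(148,520),12),1))
for yaw in (0.1,.13,.16):
  C=np.array([596.5,65.5,0]);Rz=R.from_euler('z',yaw).as_matrix()
  print(yaw,[(np.round(proj(T,C+Rz@p),1),np.round(proj(S,C+Rz@p),1)) for p in (np.array([0,70,202]),np.array([0,-54,145]))])
print(t(160,250),s(339,245),t(432,222),s(195,229))
```

```text
ball [612.7 -63.3 120.3] [-0.  0.] [-0.1 -0. ]
griptop [587.3 134.1 201. ] [ 0. -0.] [0. 0.]
armend [603.1  20.4 143.1] [-0.1  0.1] [-0.2 -0. ]
[666.3  71.7  12. ] [526.9  55.8  12. ] [596.56348953  63.78347069  12.        ] 0.1133604407877648 140.29249324686435
[667.3  76.   12. ]
0.1 [(array([260.8, 180.3]), array([324.3, 214.2])), (array([309.8, 177. ]), array([291.4, 207.8]))]
0.13 [(array([260.9, 181.2]), array([325.1, 213.9])), (array([309.7, 176.4]), array([290.8, 208.1]))]
0.16 [(array([261., 182.]), array([325.9, 213.5])), (array([309.6, 175.8]), array([290.3, 208.3]))]
(261.2666666666667, 181.26666666666665) (324.93333333333334, 214.04444444444445) (306.6, 176.6) (292.93333333333334, 210.48888888888888)
```

Run:
```python
from h import *
s=r.state(); M=R.from_rotvec(s["ee_rot"]).as_matrix(); print(np.round(M,3)); 
C=np.array([596.5,65,0]);Rz=R.from_euler('z',.125).as_matrix()
print("ball final",C+Rz@[0,-165,45],"ball now est",C+Rz@[0,-65-100*np.cos(.86),45+100*np.sin(.86)], "grip",C+Rz@[0,70,179])
```

```text
[[ 0.916  0.     0.401]
 [-0.401  0.     0.916]
 [-0.    -1.     0.   ]]
ball final [617.07133101 -98.71261509  45.        ] ball now est [612.73810441 -64.22754176 120.78425629] grip [587.77276866 134.45383671 179.        ]
```

>>> apply_moves --motion '[[[1,0,-1,0,0],[1,0,-2,0,0],[1,0,-3,0,0],[1,0,-3,0,0]]]' --force 60

```text
time_s: 1.38
position: [261.5, 599.3, 361.2]
ee_rot: [-1.532, 0.321, -0.325]
force: [-0.1, 1.0, 1.9]
gripper_width: 38.6
```

>>> apply_moves --motion '[[[1,0.8,0,-0.63,0],[1,1.6,0,-1.26,0],[1,2.4,0,-1.89,0],[1,3.2,0,-2.52,0],[1,4.0,0,-3.15,0]]]'

```text
time_s: 1.8
position: [357.3, 414.1, 351.2]
ee_rot: [-1.546, 0.323, -0.324]
force: [0.7, 0.8, 0.6]
gripper_width: 0.3
```

>>> apply_moves --motion '[[[1,0.8,0,-0.63,0],[1,1.6,0,-1.26,0],[1,2.4,0,-1.89,0],[1,3.2,0,-2.52,0],[1,4.0,0,-3.15,0]]]'

```text
time_s: 2.22
position: [453.3, 234.3, 351.5]
ee_rot: [-1.546, 0.323, -0.324]
force: [-0.1, -0.1, -0.4]
gripper_width: -0.0
```

>>> apply_moves --motion '[[[1,0.8,0,-0.63,0],[1,1.6,0,-1.26,0],[1,2.4,0,-1.89,0],[1,3.2,0,-2.52,0],[1,3.2,0,-2.52,0]]]'

```text
time_s: 2.63
position: [532.9, 82.2, 351.0]
ee_rot: [-1.549, 0.332, -0.336]
force: [0.2, -1.5, 0.4]
gripper_width: -0.0
```

Run:
```python
from h import *
d=cam("wrist"); save(d,"w1",None,1.2); s=st(); print(np.round(s["q"],2))
for f,l in ((landmark_of,"clamp"),(landmark_of,"tap_axis"),(landmark_of,"grip_mid"),(landmark_of,"lever_ball")):
    for o in f("wrist",l):
        w=tow(d,o["point"]); print(l,round(o["conf"],2),np.round(w,1),np.round(proj(d,w)))
```

```text
t 2.68 pos [531.3  86.7 350.9] F [-1.  -0.5 -0.8] w 0.3
[-0.12  0.18 -0.11  1.69  0.02  1.28  0.92]
clamp 0.86 [ 5.938e+02  6.550e+01 -4.000e-01] [327. 194.]
clamp 0.57 [440.8 -55.4  -1.1] [216. 138.]
tap_axis 0.66 [595.9  64.6 143.1] [330. 227.]
tap_axis 0.61 [436.  -52.1 112.6] [186. 142.]
grip_mid 0.77 [590.7 130.7 179.9] [386. 211.]
grip_mid 0.72 [440.9   8.1 135.7] [226. 125.]
grip_mid 0.45 [575.9 222.2  -4.4] [414. 143.]
lever_ball 0.71 [614.6 -67.4 122. ] [244. 272.]
lever_ball 0.67 [ 449.2 -147.8   90.6] [136. 180.]
lever_ball 0.24 [436.8 119.3   4.1] [317.  86.]
```

View pics/w1.png

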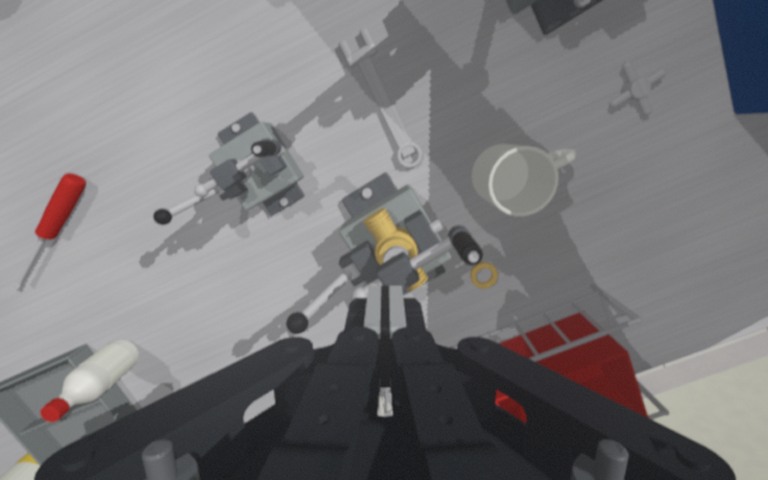

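Run:
```python
from h import *
W=cam("wrist");T=cam("top");S=cam("scene")
t=lambda x,y:(235+x/6-.4,140+y/6-.4); s=lambda x,y:(250+x/4.5-.4,160+y/4.5-.4)
w=lambda x,y:(x/1.2,y/1.2)
for n,o in (("ball",[(T,t(615,203)),(S,s(108,190)),(W,w(297,322))]),("grip",[(T,t(160,250)),(S,s(339,245)),(W,w(473,257))])):
    x=triang(o); print(n,np.round(x,1),[np.round(proj(d,x)-u,1) for d,u in o]); x=triang(o[:1]+o[2:]); print(x)
st()
```

```text
ball [613.1 -57.9 118.4] [array([-2.,  0.]), array([0.8, 1.7]), array([-6.4,  4. ])]
[620.47821718 -63.72753924  86.26625269]
grip [586.8 140.1 202.8] [array([-2.4,  0.2]), array([1.8, 0.7]), array([-7.3,  6.2])]
[590.20500783 143.48897457 183.67685125]
t 3.03 pos [529.1  94.1 351.4] F [ 0.5 -0.   0.6] w 0.4
```

>>> apply_moves --motion '[[[1,0.86,0,-0.7,0],[1,1.75,0,-1.4,0],[1,2.6,0,-2.1,0],[1,3.45,0,-2.75,0],[1,3.45,1,-2.75,0]]]'

```text
time_s: 3.45
position: [618.6, -71.9, 319.0]
ee_rot: [-1.548, 0.316, -0.343]
force: [2.7, -2.3, 0.9]
gripper_width: -0.4
```

>>> apply_moves --motion '[[[1,0,1,0,0],[1,0,2,0,0],[1,0,3,0,0],[1,0,3.5,0,0],[1,0,3.5,0,0]]]'

```text
time_s: 3.87
position: [607.5, -62.1, 165.3]
ee_rot: [-1.548, 0.331, -0.314]
force: [-0.8, -0.4, -0.5]
gripper_width: 0.1
```

Run:
```python
from h import *
st()
T=cam("top");S=cam("scene");st()
save(T,"t2",(270,130,390,220),6);save(S,"s2",(220,130,340,230),6)
```

```text
t 3.87 pos [607.5 -62.1 165.3] F [-0.8 -0.4 -0.5] w 0.1
t 3.97 pos [611.8 -62.7 171.3] F [ 0.7 -0.8  1.2] w -0.1
```

View pics/s2.png

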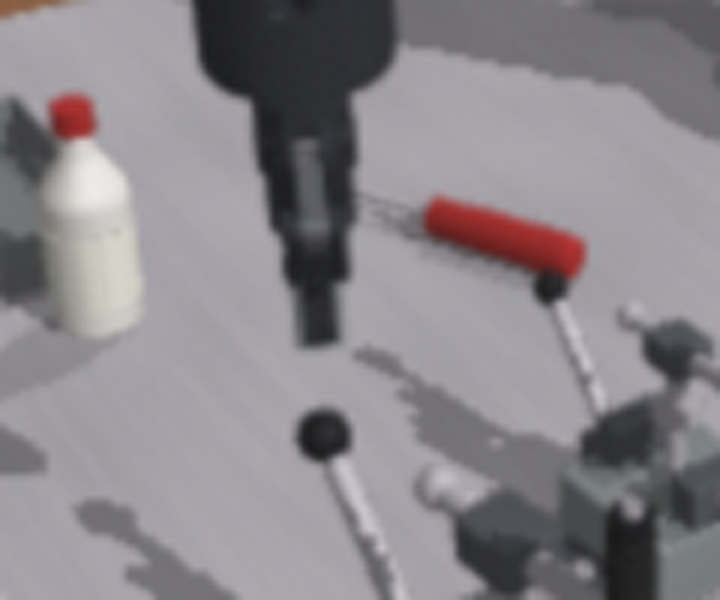

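View pics/t2.png

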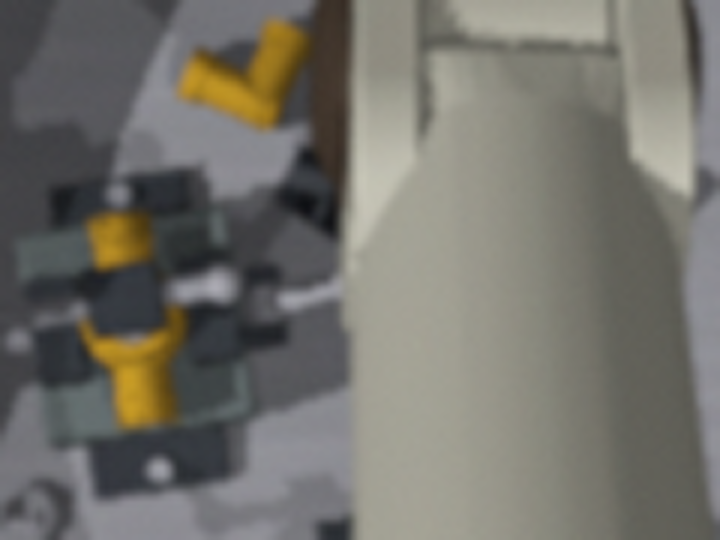

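The fingertips stand directly over the ball: in the scene crop, the tip is at (318,345) and the ball at (324,435). I'll press along the ball's arc.

>>> apply_moves --motion '[[[1,0.03,0.5,-0.05,0],[1,0.05,0.9,-0.1,0],[1,0.1,1.1,-0.17,0],[1,0.15,1.25,-0.25,0],[1,0.15,1.25,-0.25,0]]]'

```text
time_s: 4.38
position: [616.2, -79.8, 124.8]
ee_rot: [-1.549, 0.321, -0.332]
force: [0.1, -3.8, 2.3]
gripper_width: 0.1
```

>>> apply_moves --motion '[[[1,0.07,0.2,-0.12,0],[1,0.14,0.4,-0.23,0],[1,0.2,0.6,-0.33,0],[1,0.24,0.85,-0.4,0],[1,0.24,0.85,-0.4,0]]]'

```text
time_s: 4.8
position: [618.0, -97.8, 89.8]
ee_rot: [-1.548, 0.322, -0.331]
force: [-0.5, -0.7, 1.1]
gripper_width: -0.3
```

Run:
```python
from h import *
s=st();print(np.round(s["q"],2))
S=cam("scene");st()
save(S,"s3",(220,150,340,250),6)
```

```text
t 4.8 pos [618.  -97.8  89.8] F [-0.5 -0.7  1.1] w -0.3
[ 0.12  0.58 -0.01  1.74  0.01  0.82  1.26]
t 4.85 pos [617.7 -95.8  89.8] F [-0.2 -0.3  0.4] w -0.5
```

View pics/s3.png

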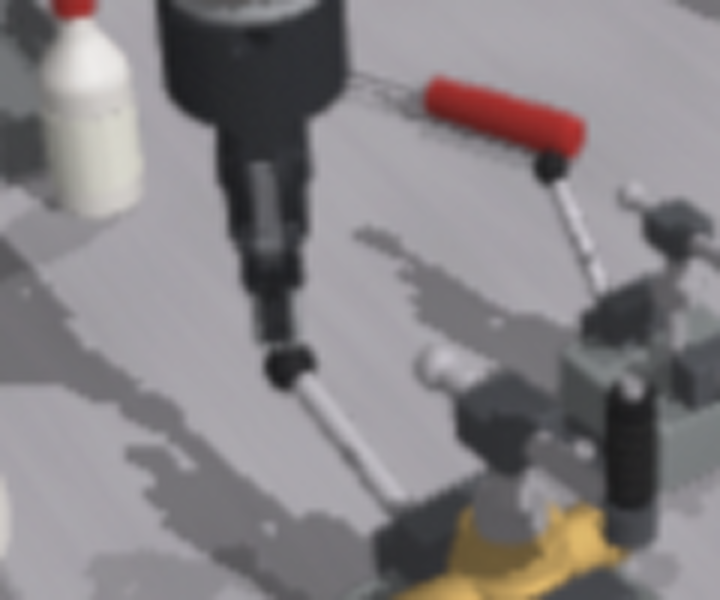

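The lever is following, with the tip about 5 mm outboard of the ball's centre. I'll go on straight down, slightly inward.

>>> apply_moves --motion '[[[1,-0.02,0.2,0.03,0],[1,-0.02,0.4,0.03,0],[1,-0.02,0.6,0.03,0],[1,-0.02,0.7,0.03,0],[1,-0.02,0.7,0.03,0]]]'

```text
time_s: 5.27
position: [614.5, -90.9, 57.6]
ee_rot: [-1.546, 0.325, -0.321]
force: [-0.7, 0.3, 0.1]
gripper_width: -0.1
```

>>> apply_moves --motion '[[[1,0,0.06,0,0],[1,0,0.12,0,0],[1,0,0.12,0,0]]]'

```text
time_s: 5.52
position: [615.0, -91.1, 56.2]
ee_rot: [-1.546, 0.325, -0.322]
force: [-6.3, 1.0, 16.2]
gripper_width: -0.2
```

>>> apply_moves --motion '[[[1,0,0.06,0,0],[1,0,0.06,0,0]]]'

```text
time_s: 5.68
position: [615.1, -91.1, 55.7]
ee_rot: [-1.546, 0.324, -0.322]
force: [-11.5, 3.6, 29.9]
gripper_width: 0.2
```

Run:
```python
from h import *
st()
S=cam("scene");st()
save(S,"s4",(220,150,340,250),6)
```

```text
t 5.68 pos [615.1 -91.1  55.7] F [-11.5   3.6  29.9] w 0.2
t 5.73 pos [615.1 -91.1  55.7] F [-11.   2.  30.] w 0.1
```

View pics/s4.png

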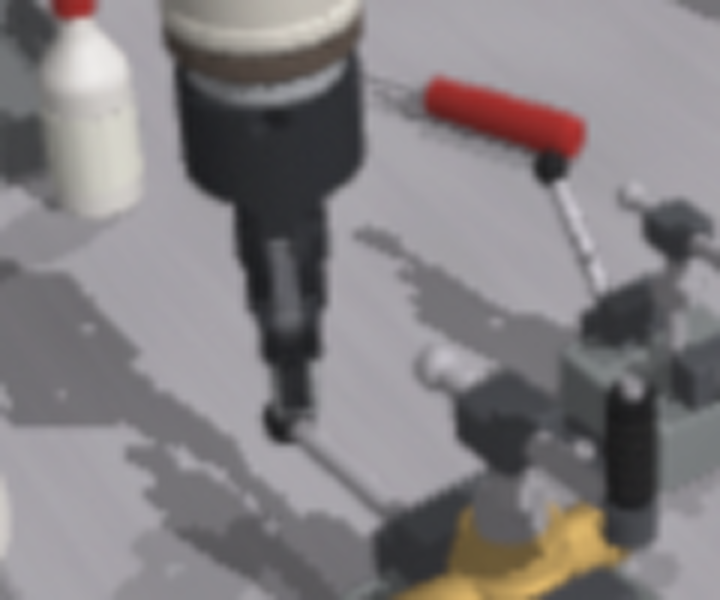

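Force climbed to 30 N and the tip stopped at 55.7 mm, so the lever is on its stop. I'll retreat upward and check.

>>> apply_moves --motion '[[[1,0,-1,0,0],[1,0,-2,0,0],[1,0,-3,0,0],[1,0,-4,0,0],[-1,0,-5,0,0]]]'

```text
time_s: 6.15
position: [614.6, -91.4, 253.5]
ee_rot: [-1.546, 0.324, -0.322]
force: [0.3, 0.0, 0.1]
gripper_width: 10.8
```

>>> apply_moves --motion '[[[-1,0,0,0.5,0],[-1,0,0,1.5,0],[-1,0,0,2.5,0],[-1,0,0,2.5,0],[-1,0,0,2.5,0]]]'

```text
time_s: 6.57
position: [655.4, 4.7, 251.2]
ee_rot: [-1.545, 0.32, -0.316]
force: [-0.5, -0.9, -0.2]
gripper_width: 72.4
```

Run:
```python
from h import *
s=st();print(np.round(s["q"],2))
W=cam("wrist");st()
T=cam("top"); S=cam("scene");s=st()
M=R.from_rotvec(s["ee_rot"]).as_matrix(); print(np.round(M,3))
save(S,"s5",(220,150,360,280),5);save(T,"t5",(235,140,360,230),6);save(W,"w5")
for c,d in (("wrist",W),("top",T),("scene",S)):
  for l in ("tap_axis","grip_mid","lever_ball"):
    for o in landmark_of(c,l):
        w=tow(d,o["point"]); print(c,l,round(o["conf"],2),np.round(w,1),np.round(proj(d,w)))
```

```text
t 6.57 pos [655.4   4.7 251.2] F [-0.5 -0.9 -0.2] w 72.4
[-0.02  0.46 -0.04  1.52  0.02  1.16  1.11]
t 6.62 pos [655.    1.5 251.1] F [ 0.7 -1.7  0.4] w 79.2
t 6.72 pos [654.9  -1.7 251.5] F [-0.1 -0.8  0.2] w 85.5
[[ 0.916 -0.002  0.402]
 [-0.402 -0.001  0.916]
 [-0.001 -1.    -0.001]]
wrist tap_axis 0.67 [597.6  63.7 143.3] [362. 101.]
wrist grip_mid 0.62 [588.8 132.2 178.5] [466.  40.]
wrist lever_ball 0.86 [ 620.6 -100.7   45.1] [223. 183.]
wrist lever_ball 0.57 [ 449.4 -142.3   93.8] [71. 37.]
wrist lever_ball 0.34 [599.7  70.9   3.5] [353. 104.]
top tap_axis 0.77 [329.7 352.8 192.7] [176. 287.]
top tap_axis 0.76 [596.1  65.9 146. ] [290. 180.]
top grip_mid 0.66 [325.5 454.  239.1] [126. 293.]
top grip_mid 0.5 [588.  134.  179.2] [262. 182.]
top lever_ball 0.61 [352.7 186.8 164.8] [245. 274.]
top lever_ball 0.52 [ 452.5 -147.5   90.3] [368. 231.]
top lever_ball 0.15 [597.5  64.6 143.4] [290. 179.]
scene tap_axis 0.84 [336.5 357.9 194.6] [494. 234.]
scene tap_axis 0.67 [442.  -48.7 110.5] [333. 188.]
scene tap_axis 0.65 [597.5  69.6 140.3] [305. 222.]
scene tap_axis 0.55 [702.3 153.    0.9] [285. 306.]
scene grip_mid 0.71 [588.  137.8 178.6] [325. 223.]
scene grip_mid 0.58 [439.1   1.6 134.3] [345. 189.]
scene grip_mid 0.58 [321.8 452.  238.9] [550. 242.]
scene lever_ball 0.84 [354.9 190.4 167.9] [424. 205.]
scene lever_ball 0.55 [ 450.8 -147.3   93.9] [311. 177.]
scene lever_ball 0.44 [621.6 -95.3  45.5] [267. 220.]
```

View pics/s5.png

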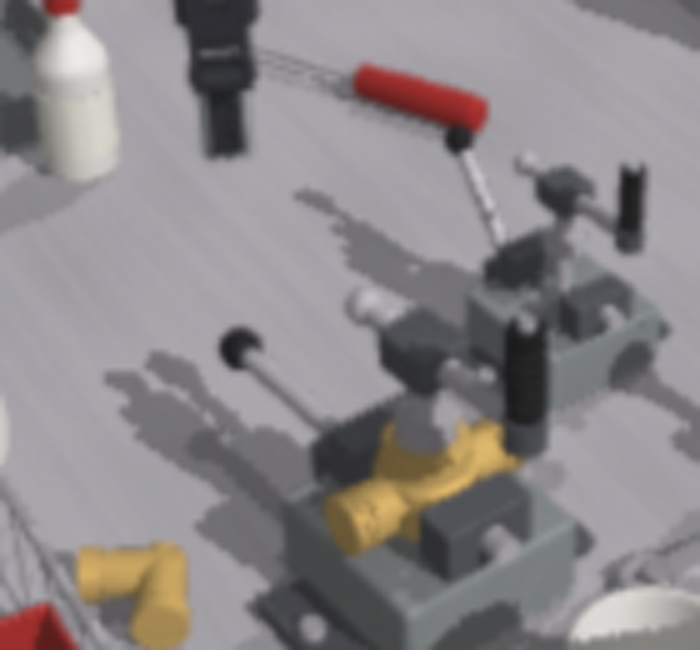

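View pics/w5.png

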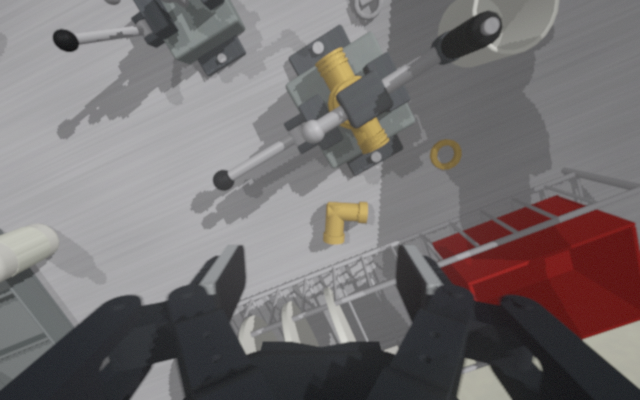

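The lever is level: the networks put the ball at z≈45 mm, and the scene crop shows it level at (240,347). Next I go over the grip, turning the tool square to the world axes.

>>> apply_moves --motion '[[[-1,-0.75,0,0.6,-1],[-1,-1.5,0,1.2,-2],[-1,-2.2,0,1.8,-3],[-1,-2.89,0,2.43,-3.95],[-1,-2.89,0,2.43,-3.95]]]'

```text
time_s: 7.58
position: [584.7, 145.2, 252.6]
ee_rot: [-1.565, -0.013, 0.015]
force: [0.2, 1.7, -0.1]
gripper_width: 85.5
```

>>> apply_moves --motion '[[[-1,0,0,0,0],[-1,0,0,0,0],[-1,0,0,0,0]]]'

```text
time_s: 7.83
position: [589.4, 133.0, 252.1]
ee_rot: [-1.572, 0.001, -0.002]
force: [0.7, -0.3, -0.2]
gripper_width: 85.4
```

Run:
```python
from h import *
s=st();print(np.round(s["q"],2))
W=cam("wrist");s=st()
T=cam("top"); S=cam("scene")
M=R.from_rotvec(s["ee_rot"]).as_matrix(); print(np.round(M,3))
save(S,"s6",(270,130,390,250),5);save(W,"w6")
for c,d in (("wrist",W),):
  for l in ("tap_axis","grip_mid","lever_ball"):
    for o in landmark_of(c,l):
        w=tow(d,o["point"]); print(c,l,round(o["conf"],2),np.round(w,1),np.round(proj(d,w)))
```

```text
t 7.83 pos [589.4 133.  252.1] F [ 0.7 -0.3 -0.2] w 85.4
[-0.14  0.37 -0.16  1.66  0.07  1.12  1.25]
t 7.88 pos [589.4 132.8 252. ] F [ 0.3  0.5 -0.5] w 85.1
[[ 1.     0.     0.002]
 [-0.002 -0.001  1.   ]
 [ 0.    -1.    -0.001]]
wrist tap_axis 0.69 [596.3  65.1 146.6] [239. 206.]
wrist tap_axis 0.6 [438.4 -52.6 109.8] [90.  5.]
wrist grip_mid 0.66 [588.6 136.1 178.3] [325. 209.]
wrist lever_ball 0.91 [ 618.  -104.8   46.4] [115. 199.]
wrist lever_ball 0.66 [703.4 155.    3.4] [337. 251.]
```

View pics/s6.png

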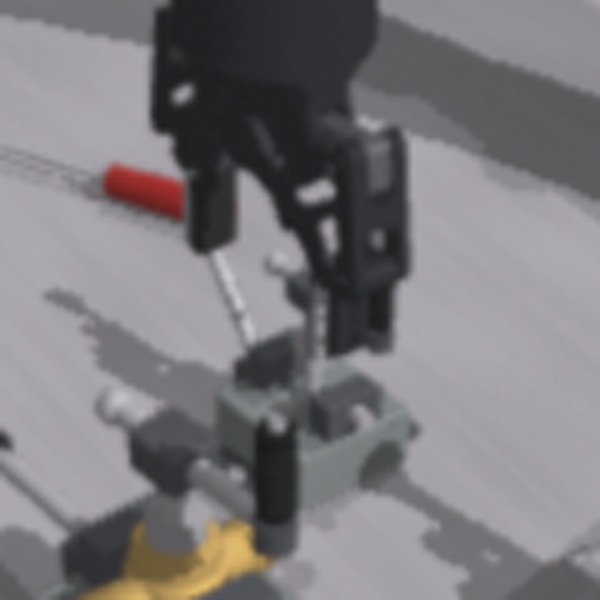

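View pics/w6.png

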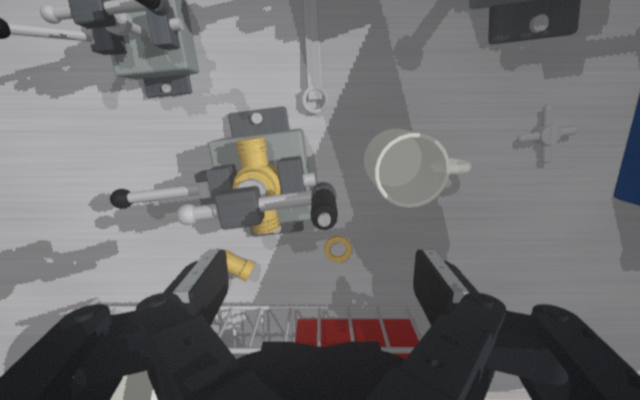

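Run:
```python
from h import *
s=st();W=cam("wrist");T=cam("top");S=cam("scene")
def onz(d,uv,z):
    o=d["c2w"][:3,3]; ray=d["c2w"][:3,:3]@np.array([(uv[0]-d["cx"])/d["fx"],(uv[1]-d["cy"])/d["fy"],1]); return o+ray*(z-o[2])/ray[2]
print(onz(W,(324,220),203), onz(W,(324,187),154),onz(W,(188,215),145))
o=[(T,(261.3,181.3)),(S,(325,214)),(W,(324,220))]
x=triang(o); print(np.round(x,1),[np.round(proj(d,x)-u,1) for d,u in o])
```

```text
t 8.13 pos [588.9 134.  252. ] F [ 0.1 -0.  -0.3] w 85.3
[587.87177643 135.82858146 203.        ] [577.68587585 136.33014923 154.        ] [603.8318615   22.39107227 145.        ]
[587.7 134.9 201.8] [array([-0.4, -0.2]), array([ 0., -0.]), array([-1.4, -0.9])]
```

>>> apply_moves --motion '[[[-1,-0.01,0.7,0.01,0],[-1,-0.025,1.4,0.025,0],[-1,-0.025,2.0,0.025,0],[-1,-0.025,2.22,0.025,0],[-1,-0.025,2.22,0.025,0]]]' --force 40

```text
time_s: 8.7
position: [585.8, 135.2, 160.7]
ee_rot: [-1.572, 0.003, 0.005]
force: [0.1, 0.1, -0.7]
gripper_width: 85.2
```

>>> apply_moves --motion '[[[0.3,0,0,0,0],[0.3,0,0,0,0],[0.3,0,0,0,0],[0.3,0,0,0,0],[0.3,0,0,0,0]]]'

```text
time_s: 9.12
position: [588.4, 135.9, 164.5]
ee_rot: [-1.57, -0.002, -0.001]
force: [0.5, 0.3, 0.8]
gripper_width: 29.7
```

Run:
```python
from h import *
s=st();
S=cam("scene"); save(S,"s7",(270,130,390,250),5);W=cam("wrist");save(W,"w7")
st()
```

```text
t 9.12 pos [588.4 135.9 164.5] F [0.5 0.3 0.8] w 29.7
t 9.22 pos [588.  135.8 164. ] F [ 0.6  0.9 -0.5] w 30.0
```

View pics/s7.png

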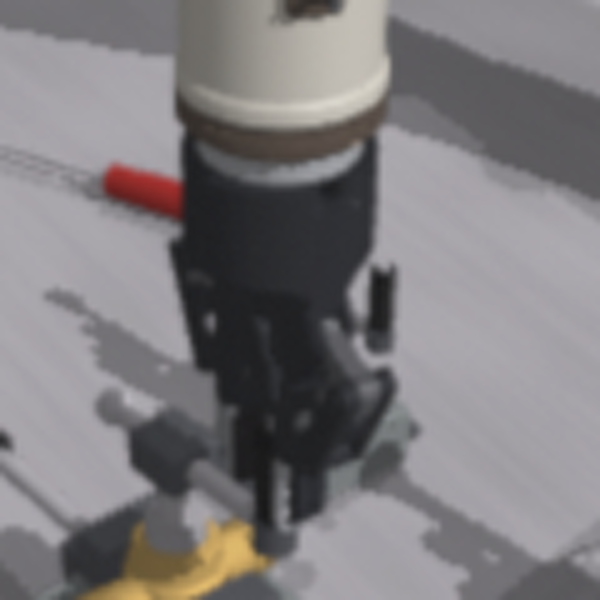

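View pics/w7.png

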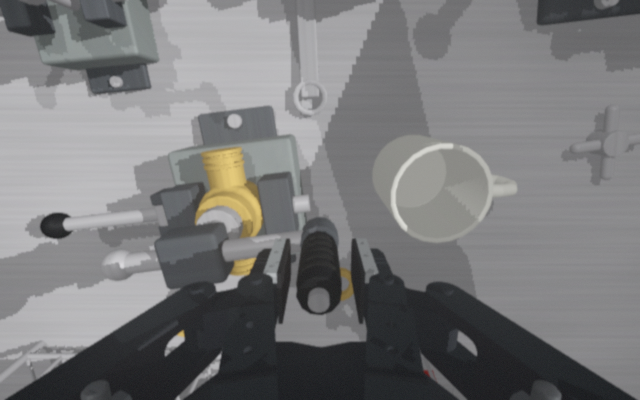

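The sleeve is centred between the pads, at (318,290) in the wrist view. I'll close on it.

>>> apply_moves --motion '[[[0.8,0,0,0,0],[0.8,0,0,0,0],[0.8,0,0,0,0],[0.8,0,0,0,0]]]' --force 30

```text
time_s: 9.55
position: [587.9, 135.5, 163.6]
ee_rot: [-1.571, -0.001, 0.0]
force: [-1.0, -1.0, 2.8]
gripper_width: 17.1
```

Run:
```python
from h import *
s=st();T=cam("top");st()
```

```text
t 9.55 pos [587.9 135.5 163.6] F [-1.  -1.   2.8] w 17.1
t 9.6 pos [587.9 135.6 163.6] F [ 0.8 -1.7  2.6] w 17.3
```

```bash
cat > crank.py <<'E'
# usage: crank.py thetas... ; prints rows from cmd stored in cmd.json, and stores last row as the new cmd
import sys,json,numpy as np,os
C=json.load(open("C.json")) if os.path.exists("C.json") else dict(c=[596.9,65.9],yaw=.127,r=70)
c=np.array(C["c"])
def P(t): return np.array([c[0]+C["r"]*np.sin(t-C["yaw"]),c[1]+C["r"]*np.cos(t-C["yaw"]),-.286*t])
if __name__=="__main__":
    cmd=np.array(json.load(open("cmd.json"))) if os.path.exists("cmd.json") else P(0)
    rows=[]
    for t in map(float,sys.argv[1:]):
        d=(P(t)-cmd)/40; q=[round(d[0],2),round(-d[2],2),round(d[1],2)]; rows.append([0.8]+q+[0])
    cmd=cmd+40*np.array([q[0],q[2],-q[1]]); json.dump(cmd.tolist(),open("cmd.json","w"))
    print(rows, "cmd", np.round(cmd,1))
E
cat > where.py <<'E'
from h import *; from crank import c,C
import json
s=st(); v=s["position"][:2]-c; th=np.arctan2(v[0],v[1])+C["yaw"]; th%=2*np.pi
rad=v/np.linalg.norm(v); tan=np.array([rad[1],-rad[0]])
F=s["force"][:2]; print("theta %.3f r %.1f Ftan(resist) %.1f Frad %.1f Fz %.1f"%(th,np.linalg.norm(v),-F@tan,F@rad,s["force"][2]))
E
python3 crank.py 0.06 .12 .18 .24 .3
```

```text
[[0.8, np.float64(0.1), np.float64(0.0), np.float64(0.01), 0], [0.8, np.float64(0.21), np.float64(0.0), np.float64(0.01), 0], [0.8, np.float64(0.31), np.float64(0.0), np.float64(0.01), 0], [0.8, np.float64(0.42), np.float64(0.0), np.float64(0.0), 0], [0.8, np.float64(0.52), np.float64(0.0), np.float64(-0.01), 0]] cmd [608.8 134.9  -0. ]
```

>>> apply_moves --motion '[[[0.8,0.1,0,0.01,0],[0.8,0.21,0,0.01,0],[0.8,0.31,0,0.01,0],[0.8,0.42,0,0,0],[0.8,0.52,0,-0.01,0]]]'

```text
time_s: 10.02
position: [607.4, 135.8, 163.4]
ee_rot: [-1.571, 0.001, 0.003]
force: [-5.6, 0.5, 6.3]
gripper_width: 17.1
```

```bash
python3 where.py; sed -i 's/round(d\[0\],2),round(-d\[2\],2),round(d\[1\],2)/*[float(round(v,2)) for v in (d[0],-d[2],d[1])]/' crank.py; python3 crank.py .4 .5 .6 .7 .8
```

```text
t 10.02 pos [607.4 135.8 163.4] F [-5.6  0.5  6.3] w 17.1
theta 0.277 r 70.7 Ftan(resist) 5.6 Frad -0.4 Fz 6.3
[[0.8, 0.17, 0.0, -0.04, 0], [0.8, 0.34, 0.0, -0.1, 0], [0.8, 0.5, 0.0, -0.17, 0], [0.8, 0.65, 0.01, -0.26, 0], [0.8, 0.79, 0.01, -0.36, 0]] cmd [ 6.404e+02  1.205e+02 -4.000e-01]
```

>>> apply_moves --motion '[[[0.8,0.17,0,-0.04,0],[0.8,0.34,0,-0.1,0],[0.8,0.5,0,-0.17,0],[0.8,0.65,0.01,-0.26,0],[0.8,0.79,0.01,-0.36,0]]]'

```text
time_s: 10.43
position: [639.3, 123.0, 163.3]
ee_rot: [-1.569, -0.0, 0.004]
force: [-4.5, 2.1, 5.8]
gripper_width: 17.1
```

```bash
python3 where.py; python3 crank.py .9 1.0 1.1 1.2 1.3
```

```text
t 10.43 pos [639.3 123.  163.3] F [-4.5  2.1  5.8] w 17.1
theta 0.765 r 71.1 Ftan(resist) 4.8 Frad -1.0 Fz 5.8
[[0.8, 0.13, -0.0, -0.11, 0], [0.8, 0.25, -0.0, -0.24, 0], [0.8, 0.36, -0.0, -0.38, 0], [0.8, 0.45, -0.0, -0.53, 0], [0.8, 0.53, -0.0, -0.69, 0]] cmd [ 6.616e+02  9.290e+01 -4.000e-01]
```

>>> apply_moves --motion '[[[0.8,0.13,0,-0.11,0],[0.8,0.25,0,-0.24,0],[0.8,0.36,0,-0.38,0],[0.8,0.45,0,-0.53,0],[0.8,0.53,0,-0.69,0]]]'

```text
time_s: 10.85
position: [661.0, 96.9, 163.3]
ee_rot: [-1.567, -0.002, 0.003]
force: [-2.6, 4.7, 3.9]
gripper_width: 17.6
```

```bash
python3 where.py; python3 crank.py 1.4 1.5 1.6 1.7 1.8
```

```text
t 10.85 pos [661.   96.9 163.3] F [-2.6  4.7  3.9] w 17.6
theta 1.247 r 71.2 Ftan(resist) 5.4 Frad -0.3 Fz 3.9
[[0.8, 0.05, 0.0, -0.16, 0], [0.8, 0.1, 0.0, -0.33, 0], [0.8, 0.12, 0.0, -0.51, 0], [0.8, 0.13, 0.0, -0.68, 0], [0.8, 0.12, 0.0, -0.85, 0]] cmd [ 6.664e+02  5.890e+01 -4.000e-01]
```

>>> apply_moves --motion '[[[0.8,0.05,0,-0.16,0],[0.8,0.1,0,-0.33,0],[0.8,0.12,0,-0.51,0],[0.8,0.13,0,-0.68,0],[0.8,0.12,0,-0.85,0]]]'

```text
time_s: 11.27
position: [667.5, 63.2, 163.5]
ee_rot: [-1.566, -0.005, 0.0]
force: [0.9, 5.0, 2.4]
gripper_width: 17.3
```

```bash
python3 where.py; python3 crank.py 1.88 1.96 2.04 2.12 2.2
```

```text
t 11.27 pos [667.5  63.2 163.5] F [0.9 5.  2.4] w 17.3
theta 1.736 r 70.7 Ftan(resist) 5.0 Frad 0.7 Fz 2.4
[[0.8, -0.02, 0.0, -0.14, 0], [0.8, -0.05, 0.0, -0.28, 0], [0.8, -0.09, 0.0, -0.41, 0], [0.8, -0.14, 0.01, -0.54, 0], [0.8, -0.2, 0.01, -0.67, 0]] cmd [658.4  32.1  -0.8]
```

>>> apply_moves --motion '[[[0.8,-0.02,0,-0.14,0],[0.8,-0.05,0,-0.28,0],[0.8,-0.09,0,-0.41,0],[0.8,-0.14,0.01,-0.54,0],[0.8,-0.2,0.01,-0.67,0]]]'

```text
time_s: 11.68
position: [660.5, 35.5, 163.3]
ee_rot: [-1.567, -0.006, -0.002]
force: [4.6, 3.8, 1.7]
gripper_width: 17.5
```

```bash
python3 where.py; python3 crank.py 2.24 2.28
```

```text
t 11.68 pos [660.5  35.5 163.3] F [4.6 3.8 1.7] w 17.5
theta 2.143 r 70.5 Ftan(resist) 5.4 Frad 2.5 Fz 1.7
[[0.8, -0.04, -0.0, -0.06, 0], [0.8, -0.08, -0.0, -0.12, 0]] cmd [655.2  27.3  -0.8]
```

>>> apply_moves --motion '[[[0.8,-0.04,0,-0.06,0],[0.8,-0.08,0,-0.12,0],[0.8,-0.08,0,-0.12,0]]]'

```text
time_s: 11.93
position: [656.7, 28.7, 163.3]
ee_rot: [-1.569, -0.004, -0.002]
force: [4.2, 1.8, 1.9]
gripper_width: 17.5
```

```bash
python3 where.py; python3 crank.py 2.32 2.36
```

```text
t 11.93 pos [656.7  28.7 163.3] F [4.2 1.8 1.9] w 17.5
theta 2.254 r 70.4 Ftan(resist) 3.7 Frad 2.6 Fz 1.9
[[0.8, -0.04, -0.0, -0.06, 0], [0.8, -0.08, -0.0, -0.11, 0]] cmd [652.   22.9  -0.8]
```

>>> apply_moves --motion '[[[0.8,-0.04,0,-0.06,0],[0.8,-0.08,0,-0.11,0],[0.8,-0.08,0,-0.11,0]]]'

```text
time_s: 12.18
position: [653.4, 23.8, 163.3]
ee_rot: [-1.57, -0.003, -0.002]
force: [5.4, 1.9, 2.7]
gripper_width: 17.4
```

```bash
python3 where.py; python3 crank.py 2.40 2.43
```

```text
t 12.18 pos [653.4  23.8 163.3] F [5.4 1.9 2.7] w 17.4
theta 2.338 r 70.4 Ftan(resist) 4.7 Frad 3.2 Fz 2.7
[[0.8, -0.04, -0.0, -0.06, 0], [0.8, -0.08, -0.0, -0.1, 0]] cmd [648.8  18.9  -0.8]
```

>>> apply_moves --motion '[[[0.8,-0.04,0,-0.06,0],[0.8,-0.08,0,-0.1,0],[0.8,-0.08,0,-0.1,0]]]'

```text
time_s: 12.43
position: [649.9, 19.6, 163.2]
ee_rot: [-1.57, -0.003, -0.002]
force: [4.7, 1.1, 2.4]
gripper_width: 17.1
```

```bash
python3 where.py; python3 crank.py 2.47 2.50
```

```text
t 12.43 pos [649.9  19.6 163.2] F [4.7 1.1 2.4] w 17.1
theta 2.416 r 70.4 Ftan(resist) 4.0 Frad 2.8 Fz 2.4
[[0.8, -0.04, -0.0, -0.05, 0], [0.8, -0.08, -0.0, -0.08, 0]] cmd [645.6  15.7  -0.8]
```

>>> apply_moves --motion '[[[0.8,-0.04,0,-0.05,0],[0.8,-0.08,0,-0.08,0],[0.8,-0.08,0,-0.08,0]]]'

```text
time_s: 12.68
position: [646.6, 16.1, 163.1]
ee_rot: [-1.571, -0.002, -0.001]
force: [4.8, 1.3, 3.4]
gripper_width: 17.1
```

```bash
python3 where.py; python3 crank.py 2.54 2.57
```

```text
t 12.68 pos [646.6  16.1 163.1] F [4.8 1.3 3.4] w 17.1
theta 2.484 r 70.3 Ftan(resist) 4.3 Frad 2.5 Fz 3.4
[[0.8, -0.05, -0.0, -0.05, 0], [0.8, -0.09, -0.0, -0.09, 0]] cmd [642.   12.1  -0.8]
```

>>> apply_moves --motion '[[[0.8,-0.05,0,-0.05,0],[0.8,-0.09,0,-0.09,0],[0.8,-0.09,0,-0.09,0]]]'

```text
time_s: 12.93
position: [642.7, 12.4, 163.1]
ee_rot: [-1.571, -0.002, -0.001]
force: [4.3, 0.2, 4.5]
gripper_width: 17.2
```

```bash
python3 where.py; python3 crank.py 2.61 2.64
```

```text
t 12.93 pos [642.7  12.4 163.1] F [4.3 0.2 4.5] w 17.2
theta 2.560 r 70.4 Ftan(resist) 3.4 Frad 2.6 Fz 4.5
[[0.8, -0.06, -0.0, -0.04, 0], [0.8, -0.1, -0.0, -0.07, 0]] cmd [638.    9.3  -0.8]
```

>>> apply_moves --motion '[[[0.8,-0.06,0,-0.04,0],[0.8,-0.1,0,-0.07,0],[0.8,-0.1,0,-0.07,0]]]'

```text
time_s: 13.18
position: [638.9, 9.6, 163.1]
ee_rot: [-1.571, -0.002, -0.001]
force: [5.8, 0.3, 3.8]
gripper_width: 17.1
```

```bash
python3 where.py; python3 crank.py 2.68 2.71
```

```text
t 13.18 pos [638.9   9.6 163.1] F [5.8 0.3 3.8] w 17.1
theta 2.627 r 70.3 Ftan(resist) 4.9 Frad 3.3 Fz 3.8
[[0.8, -0.06, -0.0, -0.04, 0], [0.8, -0.1, -0.0, -0.07, 0]] cmd [634.    6.5  -0.8]
```

>>> apply_moves --motion '[[[0.8,-0.06,0,-0.04,0],[0.8,-0.1,0,-0.07,0],[0.8,-0.1,0,-0.07,0]]]'

```text
time_s: 13.43
position: [636.0, 7.7, 163.2]
ee_rot: [-1.57, -0.005, -0.003]
force: [8.8, 2.1, 0.8]
gripper_width: 17.1
```

```bash
python3 where.py; python3 crank.py 2.74 2.77
```

```text
t 13.43 pos [636.    7.7 163.2] F [8.8 2.1 0.8] w 17.1
theta 2.677 r 70.1 Ftan(resist) 8.5 Frad 3.2 Fz 0.8
[[0.8, -0.05, -0.0, -0.03, 0], [0.8, -0.09, -0.0, -0.05, 0]] cmd [630.4   4.5  -0.8]
```

Push rose from about 4.5 to 8.5 N at θ≈2.68, which is probably the bind. One tiny step to confirm.

>>> apply_moves --motion '[[[0.8,-0.03,0,-0.02,0],[0.8,-0.03,0,-0.02,0]]]'

```text
time_s: 13.6
position: [635.3, 7.3, 163.3]
ee_rot: [-1.569, -0.006, -0.003]
force: [10.5, 1.7, -0.9]
gripper_width: 16.9
```

```bash
python3 where.py; echo '[632.8,5.7,-0.8]' > cmd.json; cp cmd.json bak.json; python3 crank.py 2.6 2.5 2.35 2.2 2.05
```

```text
t 13.6 pos [635.3   7.3 163.3] F [10.5  1.7 -0.9] w 16.9
theta 2.689 r 70.0 Ftan(resist) 9.7 Frad 4.4 Fz -0.9
[[0.8, 0.19, -0.0, 0.13, 0], [0.8, 0.32, -0.0, 0.25, 0], [0.8, 0.49, -0.0, 0.44, 0], [0.8, 0.64, -0.0, 0.66, 0], [0.8, 0.75, -0.01, 0.9, 0]] cmd [ 6.628e+02  4.170e+01 -4.000e-01]
```

Confirmed: bound at about 2.69 with 9.7 N. I'll back off a quarter turn, to about 1.10.

>>> apply_moves --motion '[[[0.8,0.19,0,0.13,0],[0.8,0.32,0,0.25,0],[0.8,0.49,0,0.44,0],[0.8,0.64,0,0.66,0],[0.8,0.75,-0.01,0.9,0]]]'

```text
time_s: 14.02
position: [662.8, 40.4, 163.2]
ee_rot: [-1.573, 0.002, -0.0]
force: [1.9, -2.5, 4.7]
gripper_width: 17.0
```

```bash
python3 where.py; python3 crank.py 1.9 1.75 1.6 1.45 1.3
```

```text
t 14.02 pos [662.8  40.4 163.2] F [ 1.9 -2.5  4.7] w 17.0
theta 2.067 r 70.7 Ftan(resist) -1.7 Frad 2.6 Fz 4.7
[[0.8, 0.07, 0.0, 0.25, 0], [0.8, 0.1, 0.0, 0.51, 0], [0.8, 0.09, 0.0, 0.78, 0], [0.8, 0.05, 0.0, 1.03, 0], [0.8, -0.03, -0.0, 1.28, 0]] cmd [ 6.616e+02  9.290e+01 -4.000e-01]
```

>>> apply_moves --motion '[[[0.8,0.07,0,0.25,0],[0.8,0.1,0,0.51,0],[0.8,0.09,0,0.78,0],[0.8,0.05,0,1.03,0],[0.8,-0.03,0,1.28,0]]]'

```text
time_s: 14.43
position: [662.9, 90.7, 163.4]
ee_rot: [-1.575, -0.0, -0.003]
force: [4.6, -4.8, 5.0]
gripper_width: 17.1
```

```bash
python3 where.py; python3 crank.py 1.2 1.1 1.1
```

```text
t 14.43 pos [662.9  90.7 163.4] F [ 4.6 -4.8  5. ] w 17.1
theta 1.338 r 70.5 Ftan(resist) -6.1 Frad 2.6 Fz 5.0
[[0.8, -0.08, -0.0, 0.16, 0], [0.8, -0.17, -0.0, 0.31, 0], [0.8, -0.17, -0.0, 0.31, 0]] cmd [ 6.548e+02  1.053e+02 -4.000e-01]
```

>>> apply_moves --motion '[[[0.8,-0.08,0,0.16,0],[0.8,-0.17,0,0.31,0],[0.8,-0.17,0,0.31,0]]]'

```text
time_s: 14.68
position: [654.9, 106.0, 163.4]
ee_rot: [-1.572, -0.002, 0.001]
force: [3.7, -1.2, 5.4]
gripper_width: 17.2
```

```bash
python3 where.py; python3 crank.py 1.2 1.35 1.5 1.65 1.8
```

```text
t 14.68 pos [654.9 106.  163.4] F [ 3.7 -1.2  5.4] w 17.2
theta 1.093 r 70.5 Ftan(resist) -3.1 Frad 2.4 Fz 5.4
[[0.8, 0.09, -0.0, -0.15, 0], [0.8, 0.2, -0.0, -0.39, 0], [0.8, 0.27, 0.0, -0.64, 0], [0.8, 0.3, 0.0, -0.9, 0], [0.8, 0.29, 0.0, -1.16, 0]] cmd [ 6.664e+02  5.890e+01 -4.000e-01]
```

>>> apply_moves --motion '[[[0.8,0.09,0,-0.15,0],[0.8,0.2,0,-0.39,0],[0.8,0.27,0,-0.64,0],[0.8,0.3,0,-0.9,0],[0.8,0.29,0,-1.16,0]]]'

```text
time_s: 15.1
position: [667.1, 60.1, 163.4]
ee_rot: [-1.57, -0.002, 0.0]
force: [5.1, 2.1, 4.3]
gripper_width: 17.3
```

```bash
python3 where.py; python3 crank.py 1.95 2.1 2.25 2.4 2.5
```

```text
t 15.1 pos [667.1  60.1 163.4] F [5.1 2.1 4.3] w 17.3
theta 1.780 r 70.5 Ftan(resist) 2.5 Frad 4.9 Fz 4.3
[[0.8, -0.04, 0.0, -0.26, 0], [0.8, -0.13, 0.01, -0.51, 0], [0.8, -0.25, 0.01, -0.74, 0], [0.8, -0.4, 0.01, -0.96, 0], [0.8, -0.52, 0.01, -1.08, 0]] cmd [645.6  15.7  -0.8]
```

>>> apply_moves --motion '[[[0.8,-0.04,0,-0.26,0],[0.8,-0.13,0.01,-0.51,0],[0.8,-0.25,0.01,-0.74,0],[0.8,-0.4,0.01,-0.96,0],[0.8,-0.52,0.01,-1.08,0]]]'

```text
time_s: 15.52
position: [646.0, 15.3, 163.1]
ee_rot: [-1.57, -0.001, -0.002]
force: [5.9, 0.9, 4.8]
gripper_width: 17.3
```

```bash
python3 where.py; python3 crank.py 2.56 2.62 2.68 2.74
```

```text
t 15.52 pos [646.   15.3 163.1] F [5.9 0.9 4.8] w 17.3
theta 2.499 r 70.5 Ftan(resist) 4.9 Frad 3.4 Fz 4.8
[[0.8, -0.08, -0.0, -0.07, 0], [0.8, -0.16, -0.0, -0.14, 0], [0.8, -0.25, -0.0, -0.2, 0], [0.8, -0.33, -0.0, -0.26, 0]] cmd [632.4   5.3  -0.8]
```

>>> apply_moves --motion '[[[0.8,-0.08,0,-0.07,0],[0.8,-0.16,0,-0.14,0],[0.8,-0.25,0,-0.2,0],[0.8,-0.33,0,-0.26,0]]]'

```text
time_s: 15.85
position: [632.9, 5.4, 163.0]
ee_rot: [-1.571, -0.002, -0.001]
force: [5.5, 0.2, 3.9]
gripper_width: 17.2
```

```bash
python3 where.py; python3 crank.py 2.82 2.9 2.98 3.06 3.14
```

```text
t 15.85 pos [632.9   5.4 163. ] F [5.5 0.2 3.9] w 17.2
theta 2.732 r 70.4 Ftan(resist) 4.8 Frad 2.6 Fz 3.9
[[0.8, -0.13, 0.0, -0.06, 0], [0.8, -0.26, 0.0, -0.12, 0], [0.8, -0.39, 0.0, -0.16, 0], [0.8, -0.53, 0.0, -0.2, 0], [0.8, -0.66, 0.0, -0.22, 0]] cmd [606.   -3.5  -0.8]
```

The old bind point at 2.69 has been passed freely, so I go on.

>>> apply_moves --motion '[[[0.8,-0.13,0,-0.06,0],[0.8,-0.26,0,-0.12,0],[0.8,-0.39,0,-0.16,0],[0.8,-0.53,0,-0.2,0],[0.8,-0.66,0,-0.22,0]]]'

```text
time_s: 16.27
position: [606.2, -3.8, 162.8]
ee_rot: [-1.571, -0.001, -0.001]
force: [5.1, 0.0, 4.3]
gripper_width: 17.1
```

```bash
python3 where.py; python3 crank.py 3.22 3.3 3.38 3.46 3.54
```

```text
t 16.27 pos [606.2  -3.8 162.8] F [5.1 0.  4.3] w 17.1
theta 3.137 r 70.3 Ftan(resist) 5.1 Frad 0.7 Fz 4.3
[[0.8, -0.14, 0.0, -0.01, 0], [0.8, -0.28, 0.0, -0.01, 0], [0.8, -0.42, 0.0, -0.0, 0], [0.8, -0.56, 0.0, 0.02, 0], [0.8, -0.7, 0.01, 0.05, 0]] cmd [578.   -1.5  -1.2]
```

>>> apply_moves --motion '[[[0.8,-0.14,0,-0.01,0],[0.8,-0.28,0,-0.01,0],[0.8,-0.42,0,0,0],[0.8,-0.56,0,0.02,0],[0.8,-0.7,0.01,0.05,0]]]'

```text
time_s: 16.68
position: [578.2, -1.9, 162.5]
ee_rot: [-1.571, -0.001, -0.001]
force: [6.5, -0.4, 6.6]
gripper_width: 17.0
```

```bash
python3 where.py; python3 crank.py 3.6 3.66 3.72 3.78
```

```text
t 16.68 pos [578.2  -1.9 162.5] F [ 6.5 -0.4  6.6] w 17.0
theta 3.537 r 70.3 Ftan(resist) 6.4 Frad -1.3 Fz 6.6
[[0.8, -0.1, -0.0, 0.03, 0], [0.8, -0.2, -0.0, 0.07, 0], [0.8, -0.29, -0.0, 0.11, 0], [0.8, -0.38, -0.0, 0.16, 0]] cmd [562.8   4.9  -1.2]
```

>>> apply_moves --motion '[[[0.8,-0.1,0,0.03,0],[0.8,-0.2,0,0.07,0],[0.8,-0.29,0,0.11,0],[0.8,-0.38,0,0.16,0],[0.8,-0.38,0,0.16,0]]]'

```text
time_s: 17.1
position: [562.4, 4.8, 162.4]
ee_rot: [-1.571, -0.001, 0.0]
force: [4.6, -1.0, 5.6]
gripper_width: 17.1
```

```bash
python3 where.py; python3 crank.py 3.81 3.84
```

```text
t 17.1 pos [562.4   4.8 162.4] F [ 4.6 -1.   5.6] w 17.1
theta 3.783 r 70.1 Ftan(resist) 4.5 Frad -1.4 Fz 5.6
[[0.8, -0.05, -0.0, 0.03, 0], [0.8, -0.09, -0.0, 0.05, 0]] cmd [559.2   6.9  -1.2]
```

>>> apply_moves --motion '[[[0.8,-0.05,0,0.03,0],[0.8,-0.09,0,0.05,0],[0.8,-0.09,0,0.05,0]]]'

```text
time_s: 17.35
position: [559.2, 6.8, 162.4]
ee_rot: [-1.571, -0.001, -0.0]
force: [4.6, -0.7, 4.4]
gripper_width: 17.1
```

```bash
python3 where.py; python3 crank.py 3.86 3.88
```

```text
t 17.35 pos [559.2   6.8 162.4] F [ 4.6 -0.7  4.4] w 17.1
theta 3.836 r 70.1 Ftan(resist) 4.3 Frad -1.9 Fz 4.4
[[0.8, -0.03, -0.0, 0.02, 0], [0.8, -0.06, -0.0, 0.04, 0]] cmd [556.8   8.5  -1.2]
```

>>> apply_moves --motion '[[[0.8,-0.03,0,0.02,0],[0.8,-0.06,0,0.04,0],[0.8,-0.06,0,0.04,0]]]'

```text
time_s: 17.6
position: [556.9, 8.3, 162.3]
ee_rot: [-1.571, -0.001, -0.0]
force: [5.7, -2.2, 5.3]
gripper_width: 17.2
```

```bash
python3 where.py; python3 crank.py 3.90 3.92
```

```text
t 17.6 pos [556.9   8.3 162.3] F [ 5.7 -2.2  5.3] w 17.2
theta 3.875 r 70.2 Ftan(resist) 5.9 Frad -1.5 Fz 5.3
[[0.8, -0.03, -0.0, 0.02, 0], [0.8, -0.06, -0.0, 0.04, 0]] cmd [554.4  10.1  -1.2]
```

>>> apply_moves --motion '[[[0.8,-0.03,0,0.02,0],[0.8,-0.06,0,0.04,0],[0.8,-0.06,0,0.04,0]]]'

```text
time_s: 17.85
position: [554.5, 10.0, 162.4]
ee_rot: [-1.571, -0.001, -0.0]
force: [4.0, -0.1, 4.6]
gripper_width: 17.5
```

```bash
python3 where.py; python3 crank.py 3.94 3.96
```

```text
t 17.85 pos [554.5  10.  162.4] F [ 4.  -0.1  4.6] w 17.5
theta 3.917 r 70.1 Ftan(resist) 3.3 Frad -2.3 Fz 4.6
[[0.8, -0.03, -0.0, 0.02, 0], [0.8, -0.05, -0.0, 0.05, 0]] cmd [552.4  12.1  -1.2]
```

>>> apply_moves --motion '[[[0.8,-0.03,0,0.02,0],[0.8,-0.05,0,0.05,0],[0.8,-0.05,0,0.05,0]]]'

```text
time_s: 18.1
position: [552.4, 11.7, 162.4]
ee_rot: [-1.572, -0.001, 0.0]
force: [4.6, -2.0, 5.8]
gripper_width: 17.1
```

```bash
python3 where.py; python3 crank.py 3.98 4.0
```

```text
t 18.1 pos [552.4  11.7 162.4] F [ 4.6 -2.   5.8] w 17.1
theta 3.956 r 70.1 Ftan(resist) 4.9 Frad -1.4 Fz 5.8
[[0.8, -0.03, -0.0, 0.02, 0], [0.8, -0.06, -0.0, 0.04, 0]] cmd [550.   13.7  -1.2]
```

>>> apply_moves --motion '[[[0.8,-0.03,0,0.02,0],[0.8,-0.06,0,0.04,0],[0.8,-0.06,0,0.04,0]]]'

```text
time_s: 18.35
position: [550.1, 13.6, 162.3]
ee_rot: [-1.571, -0.001, -0.0]
force: [4.6, -0.9, 5.4]
gripper_width: 17.2
```

```bash
python3 where.py; python3 crank.py 4.02 4.04
```

```text
t 18.35 pos [550.1  13.6 162.3] F [ 4.6 -0.9  5.4] w 17.2
theta 3.998 r 70.2 Ftan(resist) 4.0 Frad -2.4 Fz 5.4
[[0.8, -0.02, -0.0, 0.03, 0], [0.8, -0.05, -0.0, 0.05, 0]] cmd [548.   15.7  -1.2]
```

>>> apply_moves --motion '[[[0.8,-0.02,0,0.03,0],[0.8,-0.05,0,0.05,0],[0.8,-0.05,0,0.05,0]]]'

```text
time_s: 18.6
position: [548.1, 15.6, 162.3]
ee_rot: [-1.571, -0.001, 0.0]
force: [4.5, -0.7, 4.8]
gripper_width: 17.4
```

```bash
python3 where.py; python3 crank.py 4.06 4.08
```

```text
t 18.6 pos [548.1  15.6 162.3] F [ 4.5 -0.7  4.8] w 17.4
theta 4.039 r 70.1 Ftan(resist) 3.7 Frad -2.6 Fz 4.8
[[0.8, -0.02, -0.0, 0.03, 0], [0.8, -0.05, -0.0, 0.05, 0]] cmd [546.   17.7  -1.2]
```

>>> apply_moves --motion '[[[0.8,-0.02,0,0.03,0],[0.8,-0.05,0,0.05,0],[0.8,-0.05,0,0.05,0]]]'

```text
time_s: 18.85
position: [546.2, 17.5, 162.3]
ee_rot: [-1.571, -0.001, -0.0]
force: [5.1, -2.6, 5.0]
gripper_width: 17.2
```

```bash
python3 where.py; python3 crank.py 4.10 4.12
```

```text
t 18.85 pos [546.2  17.5 162.3] F [ 5.1 -2.6  5. ] w 17.2
theta 4.077 r 70.1 Ftan(resist) 5.4 Frad -1.9 Fz 5.0
[[0.8, -0.02, -0.0, 0.03, 0], [0.8, -0.04, -0.0, 0.05, 0]] cmd [544.4  19.7  -1.2]
```

>>> apply_moves --motion '[[[0.8,-0.02,0,0.03,0],[0.8,-0.04,0,0.05,0],[0.8,-0.04,0,0.05,0]]]'

```text
time_s: 19.1
position: [544.9, 18.8, 162.3]
ee_rot: [-1.572, -0.001, -0.001]
force: [5.4, -2.8, 4.4]
gripper_width: 17.3
```

```bash
python3 where.py; python3 crank.py 4.14 4.16
```

```text
t 19.1 pos [544.9  18.8 162.3] F [ 5.4 -2.8  4.4] w 17.3
theta 4.103 r 70.1 Ftan(resist) 5.7 Frad -2.1 Fz 4.4
[[0.8, -0.03, -0.0, 0.03, 0], [0.8, -0.05, -0.0, 0.06, 0]] cmd [542.4  22.1  -1.2]
```

>>> apply_moves --motion '[[[0.8,-0.03,0,0.03,0],[0.8,-0.03,0,0.03,0]]]'

```text
time_s: 19.27
position: [544.1, 19.7, 162.3]
ee_rot: [-1.572, -0.001, -0.002]
force: [7.1, -3.5, 3.0]
gripper_width: 17.4
```

```bash
python3 where.py
```

```text
t 19.27 pos [544.1  19.7 162.3] F [ 7.1 -3.5  3. ] w 17.4
theta 4.121 r 70.1 Ftan(resist) 7.4 Frad -3.1 Fz 3.0
```

>>> apply_moves --motion '[[[0.8,-0.03,0,0.03,0],[0.8,-0.03,0,0.03,0]]]'

```text
time_s: 19.43
position: [543.3, 20.6, 162.3]
ee_rot: [-1.573, -0.002, -0.003]
force: [8.1, -3.7, 1.4]
gripper_width: 17.0
```

```bash
python3 where.py
```

```text
t 19.43 pos [543.3  20.6 162.3] F [ 8.1 -3.7  1.4] w 17.0
theta 4.138 r 70.1 Ftan(resist) 8.1 Frad -3.9 Fz 1.4
```

>>> apply_moves --motion '[[[0.8,-0.02,0,0.04,0],[0.8,-0.02,0,0.04,0]]]'

```text
time_s: 19.6
position: [542.7, 21.5, 162.3]
ee_rot: [-1.573, -0.002, -0.003]
force: [7.4, -6.0, 1.5]
gripper_width: 17.0
```

```bash
python3 where.py; echo '[541.2,23.7,-1.2]' > cmd.json;  python3 crank.py 4.1 3.95 3.8 3.65 3.5
```

```text
t 19.6 pos [542.7  21.5 162.3] F [ 7.4 -6.   1.5] w 17.0
theta 4.153 r 70.1 Ftan(resist) 9.3 Frad -1.9 Fz 1.5
[[0.8, 0.1, -0.0, -0.12, 0], [0.8, 0.29, -0.0, -0.3, 0], [0.8, 0.51, -0.0, -0.45, 0], [0.8, 0.74, -0.0, -0.57, 0], [0.8, 0.99, -0.0, -0.65, 0]] cmd [580.8  -2.3  -1.2]
```

Second bind at about 4.15: 9.3 N, up from 4.3, with the tool lagging the command. I'll back off to about 2.55.

>>> apply_moves --motion '[[[0.8,0.1,0,-0.12,0],[0.8,0.29,0,-0.3,0],[0.8,0.51,0,-0.45,0],[0.8,0.74,0,-0.57,0],[0.8,0.99,0,-0.65,0]]]'

```text
time_s: 20.02
position: [579.2, -2.2, 162.3]
ee_rot: [-1.571, 0.003, 0.003]
force: [-1.9, -0.6, 10.6]
gripper_width: 17.2
```

```bash
python3 where.py; python3 crank.py 3.35 3.2 3.05 2.9 2.78
```

```text
t 20.02 pos [579.2  -2.2 162.3] F [-1.9 -0.6 10.6] w 17.2
theta 3.523 r 70.4 Ftan(resist) -1.7 Frad 1.1 Fz 10.6
[[0.8, 0.26, -0.01, -0.04, 0], [0.8, 0.52, -0.01, -0.04, 0], [0.8, 0.78, -0.01, -0.0, 0], [0.8, 1.03, -0.01, 0.07, 0], [0.8, 1.22, -0.01, 0.16, 0]] cmd [629.6   4.1  -0.8]
```

>>> apply_moves --motion '[[[0.8,0.26,-0.01,-0.04,0],[0.8,0.52,-0.01,-0.04,0],[0.8,0.78,-0.01,0,0],[0.8,1.03,-0.01,0.07,0],[0.8,1.22,-0.01,0.16,0]]]'

```text
time_s: 20.43
position: [628.1, 2.5, 162.7]
ee_rot: [-1.573, 0.004, 0.003]
force: [0.4, -2.4, 10.3]
gripper_width: 17.1
```

```bash
python3 where.py; python3 crank.py 2.65 2.53 2.53
```

```text
t 20.43 pos [628.1   2.5 162.7] F [ 0.4 -2.4 10.3] w 17.1
theta 2.811 r 70.7 Ftan(resist) -0.7 Frad 2.3 Fz 10.3
[[0.8, 0.2, -0.0, 0.12, 0], [0.8, 0.36, -0.0, 0.25, 0], [0.8, 0.36, -0.0, 0.25, 0]] cmd [644.   14.1  -0.8]
```

>>> apply_moves --motion '[[[0.8,0.2,-0.01,0.12,0],[0.8,0.36,-0.02,0.25,0],[0.8,0.36,-0.02,0.25,0]]]'

```text
time_s: 20.68
position: [644.1, 14.0, 163.1]
ee_rot: [-1.572, -0.0, 0.002]
force: [4.3, -2.9, 5.9]
gripper_width: 17.2
```

```bash
python3 where.py; python3 crank.py 2.62 2.75 2.9 3.05 3.2
```

```text
t 20.68 pos [644.1  14.  163.1] F [ 4.3 -2.9  5.9] w 17.2
theta 2.530 r 70.2 Ftan(resist) 1.2 Frad 5.0 Fz 5.9
[[0.8, -0.12, -0.0, -0.1, 0], [0.8, -0.31, -0.0, -0.22, 0], [0.8, -0.55, 0.0, -0.34, 0], [0.8, -0.8, 0.0, -0.41, 0], [0.8, -1.06, 0.0, -0.45, 0]] cmd [601.6  -3.9  -0.8]
```

>>> apply_moves --motion '[[[0.8,-0.12,0,-0.1,0],[0.8,-0.31,0,-0.22,0],[0.8,-0.55,0,-0.34,0],[0.8,-0.8,0,-0.41,0],[0.8,-1.06,0,-0.45,0]]]'

```text
time_s: 21.1
position: [599.8, -4.4, 162.7]
ee_rot: [-1.571, 0.002, 0.002]
force: [2.9, 0.2, 4.8]
gripper_width: 17.2
```

```bash
python3 where.py; python3 crank.py 3.35 3.5 3.65 3.8 3.9
```

```text
t 21.1 pos [599.8  -4.4 162.7] F [2.9 0.2 4.8] w 17.2
theta 3.228 r 70.3 Ftan(resist) 2.9 Frad -0.1 Fz 4.8
[[0.8, -0.26, 0.0, 0.0, 0], [0.8, -0.52, 0.01, 0.04, 0], [0.8, -0.77, 0.01, 0.12, 0], [0.8, -1.0, 0.01, 0.24, 0], [0.8, -1.15, 0.01, 0.33, 0]] cmd [555.6   9.3  -1.2]
```

>>> apply_moves --motion '[[[0.8,-0.26,0,0,0],[0.8,-0.52,0.01,0.04,0],[0.8,-0.77,0.01,0.12,0],[0.8,-1.0,0.01,0.24,0],[0.8,-1.15,0.01,0.33,0]]]'

```text
time_s: 21.52
position: [553.6, 10.7, 162.4]
ee_rot: [-1.57, 0.001, 0.003]
force: [3.5, 1.6, 2.1]
gripper_width: 17.0
```

```bash
python3 where.py; python3 crank.py 3.95 4.0 4.05 4.1
```

```text
t 21.52 pos [553.6  10.7 162.4] F [3.5 1.6 2.1] w 17.0
theta 3.934 r 70.2 Ftan(resist) 1.8 Frad -3.4 Fz 2.1
[[0.8, -0.07, -0.0, 0.06, 0], [0.8, -0.14, -0.0, 0.11, 0], [0.8, -0.2, -0.0, 0.17, 0], [0.8, -0.26, -0.0, 0.24, 0]] cmd [545.2  18.9  -1.2]
```

>>> apply_moves --motion '[[[0.8,-0.07,0,0.06,0],[0.8,-0.14,0,0.11,0],[0.8,-0.2,0,0.17,0],[0.8,-0.26,0,0.24,0],[0.8,-0.26,0,0.24,0]]]'

```text
time_s: 21.93
position: [545.0, 19.0, 162.5]
ee_rot: [-1.571, -0.001, 0.001]
force: [3.7, -1.1, -1.5]
gripper_width: 17.2
```

```bash
python3 where.py; python3 crank.py 4.13 4.16 4.19
```

```text
t 21.93 pos [545.   19.  162.5] F [ 3.7 -1.1 -1.5] w 17.2
theta 4.104 r 69.9 Ftan(resist) 3.3 Frad -2.0 Fz -1.5
[[0.8, -0.04, -0.0, 0.04, 0], [0.8, -0.07, -0.0, 0.08, 0], [0.8, -0.1, -0.0, 0.12, 0]] cmd [541.2  23.7  -1.2]
```

>>> apply_moves --motion '[[[0.8,-0.04,0,0.04,0],[0.8,-0.07,0,0.08,0],[0.8,-0.1,0,0.12,0],[0.8,-0.1,0,0.12,0]]]'

```text
time_s: 22.27
position: [541.4, 23.4, 162.5]
ee_rot: [-1.571, -0.001, -0.0]
force: [4.9, -0.6, -2.8]
gripper_width: 17.2
```

```bash
python3 where.py; python3 crank.py 4.25 4.31 4.37
```

```text
t 22.27 pos [541.4  23.4 162.5] F [ 4.9 -0.6 -2.8] w 17.2
theta 4.186 r 69.9 Ftan(resist) 3.4 Frad -3.5 Fz -2.8
[[0.8, -0.06, 0.0, 0.08, 0], [0.8, -0.12, 0.0, 0.17, 0], [0.8, -0.17, 0.0, 0.26, 0]] cmd [534.4  34.1  -1.2]
```

The second bind is cleared: at 4.19 there is no lag and about 3.4 N. Continuing.

>>> apply_moves --motion '[[[0.8,-0.06,0,0.08,0],[0.8,-0.12,0,0.17,0],[0.8,-0.17,0,0.26,0],[0.8,-0.17,0,0.26,0]]]'

```text
time_s: 22.6
position: [534.6, 34.2, 162.4]
ee_rot: [-1.571, -0.001, 0.0]
force: [5.2, -0.5, -2.8]
gripper_width: 17.2
```

```bash
python3 where.py; python3 crank.py 4.45 4.53 4.61 4.69 4.77
```

```text
t 22.6 pos [534.6  34.2 162.4] F [ 5.2 -0.5 -2.8] w 17.2
theta 4.368 r 69.9 Ftan(resist) 2.8 Frad -4.4 Fz -2.8
[[0.8, -0.06, 0.0, 0.13, 0], [0.8, -0.1, 0.0, 0.26, 0], [0.8, -0.14, 0.0, 0.4, 0], [0.8, -0.17, 0.0, 0.53, 0], [0.8, -0.18, 0.0, 0.67, 0]] cmd [527.2  60.9  -1.2]
```

```bash
echo '{"c":[597.6,65.8],"yaw":0.127,"r":70}' > C.json; echo '[534.4,34.1,-1.2]' > cmd.json; python3 where.py; python3 crank.py 4.45 4.53 4.61 4.69 4.77
```

```text
t 22.6 pos [534.6  34.2 162.4] F [ 5.2 -0.5 -2.8] w 17.2
theta 4.374 r 70.5 Ftan(resist) 2.8 Frad -4.4 Fz -2.8
[[0.8, -0.04, 0.0, 0.13, 0], [0.8, -0.09, 0.0, 0.26, 0], [0.8, -0.12, 0.0, 0.39, 0], [0.8, -0.15, 0.0, 0.53, 0], [0.8, -0.17, 0.0, 0.67, 0]] cmd [527.6  60.9  -1.2]
```

>>> apply_moves --motion '[[[0.8,-0.04,0,0.13,0],[0.8,-0.09,0,0.26,0],[0.8,-0.12,0,0.39,0],[0.8,-0.15,0,0.53,0],[0.8,-0.17,0,0.67,0]]]'

```text
time_s: 23.02
position: [527.5, 58.8, 162.3]
ee_rot: [-1.574, 0.002, -0.0]
force: [5.0, -4.7, -1.6]
gripper_width: 17.1
```

```bash
python3 where.py; python3 crank.py 4.85 4.93 5.01 5.09 5.17
```

```text
t 23.02 pos [527.5  58.8 162.3] F [ 5.  -4.7 -1.6] w 17.1
theta 4.740 r 70.5 Ftan(resist) 5.1 Frad -4.5 Fz -1.6
[[0.8, 0.0, 0.0, 0.14, 0], [0.8, 0.01, 0.01, 0.28, 0], [0.8, 0.03, 0.01, 0.42, 0], [0.8, 0.05, 0.01, 0.56, 0], [0.8, 0.09, 0.01, 0.69, 0]] cmd [531.2  88.5  -1.6]
```

>>> apply_moves --motion '[[[0.8,0.01,0,0.14,0],[0.8,0.02,0.01,0.28,0],[0.8,0.04,0.01,0.42,0],[0.8,0.06,0.01,0.56,0],[0.8,0.09,0.01,0.69,0]]]'

```text
time_s: 23.43
position: [530.1, 86.1, 162.0]
ee_rot: [-1.574, 0.003, 0.001]
force: [0.2, -6.0, 3.6]
gripper_width: 17.2
```

```bash
python3 where.py; python3 crank.py 5.24 5.31 5.38 5.45 5.5
```

```text
t 23.43 pos [530.1  86.1 162. ] F [ 0.2 -6.   3.6] w 17.2
theta 5.131 r 70.5 Ftan(resist) 5.7 Frad -1.9 Fz 3.6
[[0.8, 0.05, -0.0, 0.11, 0], [0.8, 0.1, -0.0, 0.23, 0], [0.8, 0.16, -0.0, 0.33, 0], [0.8, 0.23, -0.0, 0.44, 0], [0.8, 0.28, -0.0, 0.51, 0]] cmd [542.4 108.9  -1.6]
```

>>> apply_moves --motion '[[[0.8,0.05,0,0.11,0],[0.8,0.1,0,0.23,0],[0.8,0.16,0,0.33,0],[0.8,0.23,0,0.44,0],[0.8,0.28,0,0.51,0]]]'

```text
time_s: 23.85
position: [540.5, 107.0, 161.9]
ee_rot: [-1.574, 0.004, 0.003]
force: [-2.4, -4.3, 5.3]
gripper_width: 16.8
```

```bash
python3 where.py; python3 crank.py 5.54 5.58 5.62
```

```text
t 23.85 pos [540.5 107.  161.9] F [-2.4 -4.3  5.3] w 16.8
theta 5.465 r 70.4 Ftan(resist) 4.9 Frad -0.5 Fz 5.3
[[0.8, 0.04, -0.0, 0.05, 0], [0.8, 0.09, -0.0, 0.1, 0], [0.8, 0.14, 0.0, 0.15, 0]] cmd [548.  114.9  -1.6]
```

>>> apply_moves --motion '[[[0.8,0.04,0,0.05,0],[0.8,0.09,0,0.1,0],[0.8,0.14,0,0.15,0],[0.8,0.14,0,0.15,0]]]'

```text
time_s: 24.18
position: [546.0, 113.6, 161.9]
ee_rot: [-1.574, 0.004, 0.004]
force: [-2.8, -3.0, 6.0]
gripper_width: 17.2
```

```bash
python3 where.py; python3 crank.py 5.65 5.68
```

```text
t 24.18 pos [546.  113.6 161.9] F [-2.8 -3.   6. ] w 17.2
theta 5.586 r 70.3 Ftan(resist) 4.1 Frad 0.0 Fz 6.0
[[0.8, 0.03, 0.0, 0.04, 0], [0.8, 0.07, 0.0, 0.08, 0]] cmd [550.8 118.1  -1.6]
```

>>> apply_moves --motion '[[[0.8,0.03,0,0.04,0],[0.8,0.07,0,0.08,0],[0.8,0.07,0,0.08,0]]]'

```text
time_s: 24.43
position: [548.7, 116.5, 161.9]
ee_rot: [-1.574, 0.004, 0.004]
force: [-3.9, -4.7, 5.3]
gripper_width: 17.2
```

```bash
python3 where.py; python3 crank.py 5.71 5.74
```

```text
t 24.43 pos [548.7 116.5 161.9] F [-3.9 -4.7  5.3] w 17.2
theta 5.643 r 70.4 Ftan(resist) 6.1 Frad -0.6 Fz 5.3
[[0.8, 0.04, 0.0, 0.03, 0], [0.8, 0.08, 0.0, 0.06, 0]] cmd [554.  120.5  -1.6]
```

>>> apply_moves --motion '[[[0.8,0.04,0,0.03,0],[0.8,0.08,0,0.06,0],[0.8,0.08,0,0.06,0]]]'

```text
time_s: 24.68
position: [551.7, 119.1, 161.9]
ee_rot: [-1.574, 0.004, 0.004]
force: [-3.0, -2.2, 6.9]
gripper_width: 17.1
```

```bash
python3 where.py; python3 crank.py 5.76 5.78
```

```text
t 24.68 pos [551.7 119.1 161.9] F [-3.  -2.2  6.9] w 17.1
theta 5.700 r 70.4 Ftan(resist) 3.7 Frad 0.3 Fz 6.9
[[0.8, 0.03, 0.0, 0.03, 0], [0.8, 0.06, 0.0, 0.05, 0]] cmd [556.4 122.5  -1.6]
```

>>> apply_moves --motion '[[[0.8,0.03,0,0.03,0],[0.8,0.06,0,0.05,0],[0.8,0.06,0,0.05,0]]]'

```text
time_s: 24.93
position: [554.0, 121.1, 161.9]
ee_rot: [-1.574, 0.004, 0.004]
force: [-2.8, -3.1, 5.5]
gripper_width: 17.4
```

```bash
python3 where.py; python3 crank.py 5.80 5.82
```

```text
t 24.93 pos [554.  121.1 161.9] F [-2.8 -3.1  5.5] w 17.4
theta 5.742 r 70.4 Ftan(resist) 4.2 Frad -0.7 Fz 5.5
[[0.8, 0.03, 0.0, 0.02, 0], [0.8, 0.06, 0.0, 0.04, 0]] cmd [558.8 124.1  -1.6]
```

>>> apply_moves --motion '[[[0.8,0.03,0,0.02,0],[0.8,0.06,0,0.04,0],[0.8,0.06,0,0.04,0]]]'

```text
time_s: 25.18
position: [556.3, 122.8, 161.8]
ee_rot: [-1.574, 0.004, 0.004]
force: [-4.0, -2.4, 6.9]
gripper_width: 17.0
```

```bash
python3 where.py; python3 crank.py 5.84 5.86
```

```text
t 25.18 pos [556.3 122.8 161.8] F [-4.  -2.4  6.9] w 17.0
theta 5.783 r 70.4 Ftan(resist) 4.6 Frad 0.3 Fz 6.9
[[0.8, 0.03, 0.0, 0.02, 0], [0.8, 0.06, 0.0, 0.03, 0]] cmd [561.2 125.3  -1.6]
```

>>> apply_moves --motion '[[[0.8,0.03,0,0.02,0],[0.8,0.06,0,0.03,0],[0.8,0.06,0,0.03,0]]]'

```text
time_s: 25.43
position: [558.6, 124.3, 161.9]
ee_rot: [-1.573, 0.004, 0.005]
force: [-4.1, -2.0, 6.0]
gripper_width: 17.2
```

```bash
python3 where.py; python3 crank.py 5.88 5.90
```

```text
t 25.43 pos [558.6 124.3 161.9] F [-4.1 -2.   6. ] w 17.2
theta 5.822 r 70.3 Ftan(resist) 4.5 Frad 0.6 Fz 6.0
[[0.8, 0.03, 0.0, 0.02, 0], [0.8, 0.06, 0.0, 0.04, 0]] cmd [563.6 126.9  -1.6]
```

>>> apply_moves --motion '[[[0.8,0.03,0,0.02,0],[0.8,0.06,0,0.04,0],[0.8,0.06,0,0.04,0]]]'

```text
time_s: 25.68
position: [561.0, 125.9, 161.8]
ee_rot: [-1.573, 0.004, 0.005]
force: [-2.8, -1.6, 6.9]
gripper_width: 17.4
```

```bash
python3 where.py; python3 crank.py 5.91 5.93
```

```text
t 25.68 pos [561.  125.9 161.8] F [-2.8 -1.6  6.9] w 17.4
theta 5.863 r 70.4 Ftan(resist) 3.2 Frad 0.1 Fz 6.9
[[0.8, 0.01, 0.0, 0.01, 0], [0.8, 0.04, 0.0, 0.02, 0]] cmd [565.2 127.7  -1.6]
```

>>> apply_moves --motion '[[[0.8,0.02,0,0.01,0],[0.8,0.04,0,0.02,0],[0.8,0.04,0,0.02,0]]]'

```text
time_s: 25.93
position: [562.1, 126.5, 161.8]
ee_rot: [-1.574, 0.005, 0.005]
force: [-5.4, -2.5, 8.1]
gripper_width: 17.2
```

```bash
python3 where.py; python3 crank.py 5.95 5.96
```

```text
t 25.93 pos [562.1 126.5 161.8] F [-5.4 -2.5  8.1] w 17.2
theta 5.881 r 70.3 Ftan(resist) 5.9 Frad 0.6 Fz 8.1
[[0.8, 0.03, 0.0, 0.02, 0], [0.8, 0.05, 0.0, 0.03, 0]] cmd [567.2 128.9  -1.6]
```

>>> apply_moves --motion '[[[0.8,0.03,0,0.02,0],[0.8,0.05,0,0.03,0],[0.8,0.05,0,0.03,0]]]'

```text
time_s: 26.18
position: [563.4, 127.4, 161.7]
ee_rot: [-1.574, 0.006, 0.006]
force: [-7.2, -4.0, 9.7]
gripper_width: 17.1
```

```bash
python3 where.py
```

```text
t 26.18 pos [563.4 127.4 161.7] F [-7.2 -4.   9.7] w 17.1
theta 5.903 r 70.4 Ftan(resist) 8.3 Frad 0.0 Fz 9.7
```

>>> apply_moves --motion '[[[0.8,0.04,0,0.02,0],[0.8,0.04,0,0.02,0]]]'

```text
time_s: 26.35
position: [564.5, 128.0, 161.7]
ee_rot: [-1.575, 0.007, 0.007]
force: [-8.4, -4.0, 10.8]
gripper_width: 17.8
```

```bash
python3 where.py
```

```text
t 26.35 pos [564.5 128.  161.7] F [-8.4 -4.  10.8] w 17.8
theta 5.921 r 70.4 Ftan(resist) 9.3 Frad 0.4 Fz 10.8
```

Seated: 9.3 N at θ≈5.92, with the rise starting at about 5.87. I'll relieve the load, open, and rise.

>>> apply_moves --motion '[[[0.8,-0.08,-0.02,-0.03,0],[0.8,-0.08,-0.03,-0.03,0],[0.5,-0.08,-0.03,-0.03,0],[0,-0.08,-0.03,-0.03,0],[-0.3,-0.08,-0.03,-0.03,0]]]'

```text
time_s: 26.77
position: [565.5, 129.6, 163.6]
ee_rot: [-1.57, -0.001, 0.001]
force: [-0.3, -0.9, 0.7]
gripper_width: 44.7
```

>>> apply_moves --motion '[[[-1,0,0,0,0],[-1,0,0,0,0],[-1,0,0,0,0]]]'

```text
time_s: 27.02
position: [565.5, 129.3, 163.8]
ee_rot: [-1.57, -0.001, 0.001]
force: [0.0, 0.0, -0.6]
gripper_width: 79.8
```

```bash
python3 where.py
python3 - <<'E'
from h import *
W=cam("wrist");save(W,"w8");S=cam("scene");save(S,"s8",(250,150,370,250),6)
E
```

```text
t 27.02 pos [565.5 129.3 163.8] F [ 0.   0.  -0.6] w 79.8
theta 5.942 r 71.2 Ftan(resist) -0.0 Frad 0.0 Fz -0.6
```

View pics/w8.png

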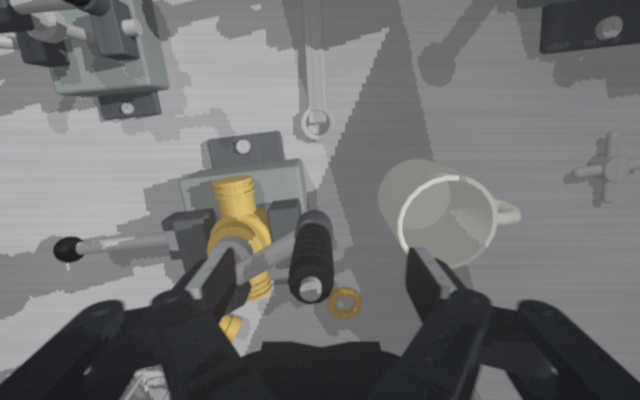

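The grip is free between the open pads, at (310,262). I'll rise straight up, then check.

>>> apply_moves --motion '[[[-1,0,-0.5,0,0],[-1,0,-1.3,0,0],[-1,0,-2.2,0,0],[-1,0,-3,0,0],[-1,0,-3.5,0,0]]]'

```text
time_s: 27.53
position: [566.6, 129.5, 307.8]
ee_rot: [-1.57, -0.004, -0.003]
force: [1.2, 0.5, -0.1]
gripper_width: 85.6
```

>>> apply_moves --motion '[[[-1,-1,0,0.5,0],[-1,-2,0,1,0],[-1,-2,0,1,0],[-1,-2,0,1,0],[-1,-2,0,1,0]]]'

```text
time_s: 27.95
position: [485.4, 169.0, 304.2]
ee_rot: [-1.571, -0.003, 0.0]
force: [0.4, -0.4, 0.3]
gripper_width: 85.2
```

Run:
```python
from h import *
st();W=cam("wrist");save(W,"w9");T=cam("top");save(T,"t9",(235,130,360,230),6);S=cam("scene");save(S,"s9",(230,150,370,280),5);save(S,"s9f")
c=np.array([597.6,65.8])
for n,d in (("wrist",W),("top",T),("scene",S)):
  for l in ("tap_axis","grip_mid","lever_ball"):
    for o in landmark_of(n,l):
        w=tow(d,o["point"]); v=w[:2]-c
        if np.linalg.norm(v)<190: print(n,l,round(o["conf"],2),np.round(w,1), "theta %.2f"%((np.arctan2(v[0],v[1])+.127)%(2*np.pi)))
```

```text
t 27.95 pos [485.4 169.  304.2] F [ 0.4 -0.4  0.3] w 85.2
wrist tap_axis 0.77 [595.4  65.  145.4] theta 4.50
wrist tap_axis 0.43 [711.2   1.8  -2. ] theta 2.21
wrist grip_mid 0.85 [560.9 123.7 174.9] theta 5.85
wrist grip_mid 0.67 [438.1   2.6 137.1] theta 4.46
wrist lever_ball 0.32 [596.9  63.6   2.6] theta 3.58
top tap_axis 0.82 [596.4  64.9 143.5] theta 4.21
top grip_mid 0.86 [561.5 125.7 180.9] theta 5.87
top grip_mid 0.51 [437.5   3.  136.9] theta 4.47
top lever_ball 0.63 [ 614.3 -100.1   45.3] theta 3.17
scene tap_axis 0.98 [594.5  66.2 143.1] theta 4.97
scene grip_mid 0.79 [562.5 129.3 178.7] theta 5.91
scene grip_mid 0.77 [441.7   3.8 130.9] theta 4.46
scene lever_ball 0.54 [618.9 -93.7  44.4] theta 3.14
```

View pics/s9.png

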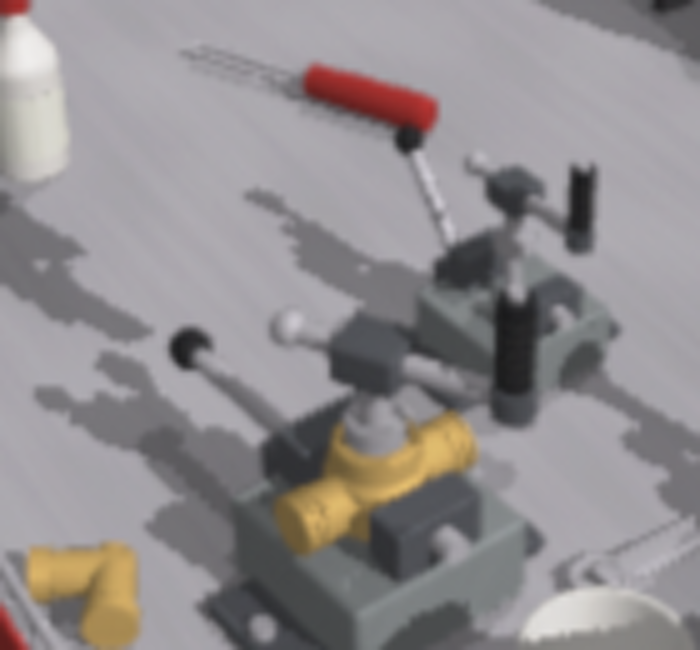

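View pics/w9.png

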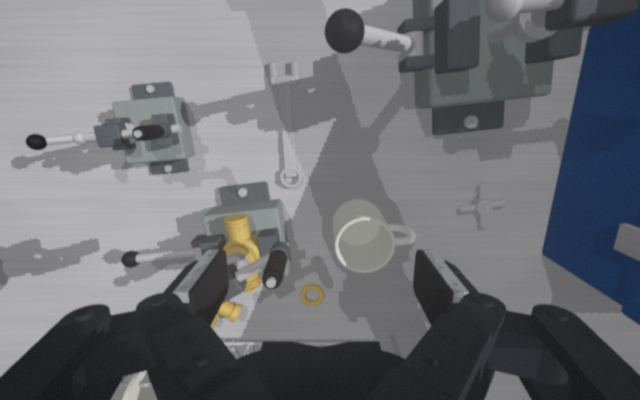

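The lever is level, with its ball at z≈45 mm. The grip stands at θ≈5.88, about full depth, and the loose things are where they were. The gripper is clear and open, so I'm handing in.

```bash
python3 -c "
from plant import ticket
print(ticket.sign_off())"
```

```text
the job is handed in; nothing more can be done
None
```

The clamp is locked and the tap is run in to full depth. I handed the job in at about 28 s, with the gripper open and clear of everything.

- **Lever:** I pressed it down by its ball until it stopped, with the push reaching 30 N. The networks put the ball at about 45 mm high afterwards, which is level. The reading of 30 N is well above the 2 to 5 N needed to move it.
- **Tap:** It went in by the crank grip:

| Stage | Tap angle (rad) | Resistance at the grip |
|---|---|---|
| First bind | about 2.69 | 9.7 N |
| Backed off to | 1.09 | – |
| Second bind | about 4.15 | 9.3 N |
| Backed off to | 2.53 | – |
| Seated, rise from about 5.87 | about 5.92 | 9.3 N |

- **Force:** Between binds I read roughly 3 to 6 N along the grip's path. The highest was 9.7 N, against the 18 N that breaks the tap. I could only read it at the end of each move.
- **Last checks:** The three cameras put the grip at 5.85 to 5.91 rad, in line with full depth at about 5.85. In the last pictures the loose things I could see were where they had been. I could not see the collar touching the brass at this picture resolution, so that rests on the force rise and the angle.
- **Disagreement:** The tap axis I worked from was about 1 mm off, which gave sideways forces of up to about 5 N on the grip. I corrected it at about 4.4 rad.

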